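Make the sample changer ready: stand the bottles up, refit the bay cover and pin it

ROBOT

A 6-joint arm with a two-finger parallel gripper is mounted at the origin on the work surface. World frame = base frame: x ahead of the robot, y to its left, z up, the work surface at z = 0. Lengths are in m, angles in rad, forces in N, time in s.
With the tool pointing down it reaches from about 0.375 to 0.925 m from the base axis. Payload 5.7 kg.
Tool frame: the origin (TCP) lies at the very end of the fingers, on their centre line; the grasp point (between the pads) lies 19 mm behind it; z points along the fingers, y is the line along which they close (so a half turn about z gives the same grasp; the last joint's range is limited). The gripper opens to 88 mm and grips with 3 to 60 N. Pads are 20 mm wide; open, the fingers measure 115 mm over their backs; the gripper's body (75 mm by 178 mm) begins 61 mm behind the grasp point.
Start: joints at [-1.45, 0.359, 1.51, -0, 1.272, -0.115], TCP at [0.14, -0.583, 0.223] pointing down, gripper open.
Joint ranges: [-2.97, 2.97], [-1.01, 2.36], [0.21, 2.38], [-0.96, 4.11], [0.2, 2.71], [-2.98, 2.98]. Speed limits (rad/s): [2.39, 2.39, 3.14, 3.14, 3.14, 3.14].

INTERFACE

Orientations are given as a unit quaternion [w, x, y, z].
In Python, from plant import telemetry, eyes, robot gives the robot as it stands.
- The arm moves only by the tool move_arm, never from a script. Its argument "plan" is a list of rows, each an object with "linear": the shift along the tool's x, y, z in mm, a list of three; "turn": the turn about the tool's z in rad; "fingers": the gripper command: -1 is fully open, 1 is shut, values between are in proportion. In form: [{"linear": [tx, ty, tz], "turn": turn, "fingers": fingers}, ...]. A call has exactly 10 rows; each row is the pose to reach, as a shift and turn from the pose commanded when the call began, along the tool's axes at that moment; what a row does not reach only later rows make up. A row lasts 1/10 s, in which the tool goes at most 50 mm and 8.59 degrees, less where a joint would pass 70% of its speed; a pose out of reach is approached as far as the arm can. A call with a gripper value outside its range is refused whole. The fingers move at their own pace and stop on an object; "newtons" is the grip in N (left out, the last holds). Time passes only in rows, so rows that repeat a pose let the fingers close, or fill a call up. It gives the time, the measured TCP pose, the force, the opening and the grip force at its end, in the units of the state.
- telemetry.state(): the state, without advancing time (a new reading comes with each control period).
- eyes.read_camera(name): name is "scene" or "top" or "wrist"; returns the picture (384x512x3 uint8, red, green, blue); there is no depth.
- eyes.camera_model(name): a dict with "fovy" (degrees; the focal length in pixels is half the picture's height over the tangent of half this angle, whatever the lens; pixels are square), "cx", "cy" (the principal point, pixels), "pose" (4x4, takes a point from camera to world coordinates); the wrist camera has in their place "tool_from_camera" (4x4, takes a point from camera to tool coordinates, whose origin is the TCP and whose axes are the flange's). Camera axes: x right, y down, z forward; pixel columns grow to the right and rows downward; lengths in m; the calibration is good to about 2 mm. A picture is of the moment at which its call begins: read the wrist's pose just before it. camera_model takes no time and is no camera call.
- robot.finish_job(): hands the job in; it is judged then, once.
The state is a dict: "clock": time; "q": joint angles; "joint_vel": joint speeds; "tau": joint torques, N m; "position": TCP position; "orientation": TCP orientation; "ft_force": force on the tool from outside, world axes, zero at the start; "wrist_torque": the same for the moment, N m; "width": finger opening in m; "gripper_force": force on a finger pad.
Only numpy, scipy, OpenCV 4.12 (cv2) and the standard library are available. Lean on these libraries where they do the work, as an engineer would, in place of code of your own. Each camera call takes 0.05 s, during which the arm holds its last target. There are 200 camera calls.

TASK

Get the sample changer ready to run. Stand every tipped sample bottle upright in the sample lane, with all the bottles in the lane on their feet at the end; fit the cover plate on the red base by tilting its plain edge in under the lip and laying it down flat in its pocket, and then, with the cover down, drop the hinge pin through the cover's knuckle and the base's knuckle until its head is fully home. Leave the other things on the bench where they are.

Things in the scene. Friction and masses are not known exactly. Their poses are not given: they have to be found in the camera images.
- lane: Fixed aluminium sample lane, 420 mm long (its y axis), 82 mm wide (its x axis). Origin on the bench under its middle. Floor 4 mm above the bench, between two rails 6 mm wide whose tops are 10 mm above the bench; 70 mm clear between the rails. A standing bottle has its middle 46 mm above the bench. The bottles start at places 116 mm apart along the lane, centred on it.
- bottle1_mid (a point): Square white plastic sample bottle with a heavy steel foot: body 40 x 40 x 84 mm with the foot, round grey cap 26 mm across and 16 mm high (100 mm over all), about 220 g. The point is the middle of the body, 42 mm above its underside; z runs from foot to cap. Rights itself if let go within 25 degrees of upright. Starts lying across the lane on both rails, cap roughly towards the lane's +x; may be absent (None).
- bottle2_mid (a point): Square white plastic sample bottle with a heavy steel foot: body 40 x 40 x 84 mm with the foot, round grey cap 26 mm across and 16 mm high (100 mm over all), about 220 g. The point is the middle of the body, 42 mm above its underside; z runs from foot to cap. Rights itself if let go within 25 degrees of upright. Starts lying across the lane on both rails, cap roughly towards the lane's +x; may be absent (None).
- bottle3_mid (a point): Square white plastic sample bottle with a heavy steel foot: body 40 x 40 x 84 mm with the foot, round grey cap 26 mm across and 16 mm high (100 mm over all), about 220 g. The point is the middle of the body, 42 mm above its underside; z runs from foot to cap. Rights itself if let go within 25 degrees of upright. Starts lying across the lane on both rails, cap roughly towards the lane's +x; may be absent (None).
- bottle4_mid (a point): Square white plastic sample bottle with a heavy steel foot: body 40 x 40 x 84 mm with the foot, round grey cap 26 mm across and 16 mm high (100 mm over all), about 220 g. The point is the middle of the body, 42 mm above its underside; z runs from foot to cap. Rights itself if let go within 25 degrees of upright. Starts standing upright in the lane.
- base: Fixed red base, x from -95 to 85 mm, 150 mm wide (y); origin on the bench. On top is the cover pocket, floor 50 mm above the bench. At its -x end a wall (inner face x = -77 mm) carries a lip across the whole width, overhanging to x = -61 mm; the lip's underside is 14 mm over the pocket floor, its top 22 mm. Beyond the +x end is the base's knuckle, a steel block 40 x 44 mm.
- base_floor (a point): Middle of the pocket floor, 50 mm above the bench; axes as base. Side walls (inner faces y = +-57.5 mm, x from -30 to 85 mm) and two stubs at the +x end (inner face x = 77 mm, |y| 27.5 to 57.5 mm), all 7 mm high, close the pocket, with a gap for the cover's knuckle. The seated cover's cover_plate belongs here, with 2 mm play.
- base_hole (a point): Mouth of the vertical hole in the base's knuckle, at x = 105 mm of the base, 48 mm above the bench. Hole 14 mm across, chamfered, 38 mm deep, open below.
- cover_plate (a point): Pale green cover plate, 150 (x) x 110 (y) x 6 mm, about 350 g; the point is the middle of its underside, z its upper side. Starts flat on the bench. From its +x end projects the cover's knuckle, a steel block 40 x 40 mm, 16 mm high from the underside, with a vertical through hole 14 mm across. Its -x edge is plain and goes under the base's lip.
- cover_edge (a point): Middle of the lower corner of the cover's plain edge, at x = -75 mm of the cover.
- cover_grip (a point): Grip point on the cover's handle, an upright black fin at x = 10 mm of the cover: 12 mm thick (x), 60 mm wide (y), rising to 48 mm above the cover's underside. The point is 28 mm above the underside, on the fin's centre.
- cover_hole (a point): Upper mouth of the hole in the cover's knuckle, at x = 105 mm of the cover, 16 mm above its underside.
- pin_stand: Fixed grey block 50 x 50 x 50 mm in which the pin is parked upright in a 15 mm hole 40 mm deep (floor 10 mm above the bench). Origin under its middle.
- pin_grip (a point): Steel hinge pin: round head 24 mm across and 44 mm high above a shank 12 mm across and 60 mm long whose last 14 mm taper to 5 mm; about 90 g. The point is the centre of the head, 82 mm above the tip; z runs from tip to head. Starts parked upright in the stand.
- pin_tip (a point): The pin's tip. When fully home, with the head on the cover's knuckle, it is 42 mm below base_hole.
- screwdriver: Screwdriver 180 mm, bystander, to be left where it is. Origin at its underside or middle.
- mug: White mug 76 mm across, 90 mm high, bystander, to be left where it is. Origin at its underside or middle.
- wrench: Wrench 150 mm, bystander, to be left where it is. Origin at its underside or middle.
- oilcan: Grey squeeze bottle 52 mm across, 110 mm high, bystander, to be left where it is. Origin at its underside or middle.
- beaker: Glass beaker 68 mm across, 80 mm high, bystander, to be left where it is. Origin at its underside or middle.
Mind the look-alikes: they are no part of the job. What is shaped like the part that bears bottle3_mid but pink or purple is not meant.

How it is judged:
By the outcome, as a careful person would: the job done as asked, in the order asked, and still so for the second after the job is handed in, with the robot touching nothing.
Of bottle1, bottle2, bottle3 only 2 to 3 are there at a start; the rules pass over those that are not, and their reading is None.
At some moment in a run one of bottle1, bottle2, bottle3, cover may be knocked a few centimetres aside while the robot is not near it.
It also fails if it takes over 210 s, if anything falls off the work surface, if the arm or the gripper's body presses on something with over 40 N, if the wrist force passes 120 N, or if a joint passes its speed limit or range.

## Working session

There is one attempt and no reset: what is moved stays moved. The work goes in short steps, Python scripts to look and compute and a tool call to move; the robot and the scene stay as the last step left them, time stands still between calls to the robot, and variables do not carry over. Pictures are saved under pics/ and viewed, at most 14 in all, crops included, and the job is handed in when it is done.

Besides the shell and the picture viewer there is one more tool, called after ">>>" in YAML: its name, and indented under it one key for each argument. move_arm: Moves the arm, as the interface text tells. Its arguments: {"type":"object","properties":{"plan":{"type":"array"},"newtons":{"type":"number"}},"required":["plan"]}

```bash
ls; mkdir -p pics; python3 - <<'E'
from plant import telemetry, eyes, robot
import cv2
print(telemetry.state())
for n in ("scene","top"):
    print(n,eyes.camera_model(n))
    cv2.imwrite(f"pics/{n}0.png",cv2.resize(eyes.read_camera(n)[:,:,::-1],(800,600),interpolation=cv2.INTER_CUBIC))
print(eyes.camera_model("wrist"))
E
```

```text
pics
{'clock': 0.0, 'q': array([-1.45007371e+00,  3.59487242e-01,  1.51140524e+00, -4.82030024e-05,
        1.27249016e+00, -1.15078774e-01]), 'joint_vel': array([-0.00074029,  0.00158233, -0.00071657, -0.00089585,  0.00064581,
       -0.00060153]), 'tau': array([-2.21545772e-03, -5.15381241e+01, -2.70728284e+01,  6.72384887e-02,
        3.52068327e-02, -1.55234511e-04]), 'position': array([ 0.14007919, -0.58272426,  0.22183051]), 'orientation': array([-8.94923703e-04,  9.93056527e-01,  1.17634745e-01, -2.55562288e-05]), 'ft_force': array([ 0.20535416, -0.05046504, -0.10916903]), 'wrist_torque': array([ 0.06880487,  0.01911333, -0.09132495]), 'gripper_force': 0.0, 'width': 0.08752833441028486}
scene {'fovy': 43.987631111655055, 'cx': 259.6074421574789, 'cy': 197.13216888034282, 'pose': array([[ 0.26317789,  0.51081794, -0.81841458,  1.79826887],
       [ 0.964561  , -0.12264959,  0.23362183, -0.29332241],
       [ 0.01896002, -0.85089489, -0.52499372,  0.92449472],
       [ 0.        ,  0.        ,  0.        ,  1.        ]])}
top {'fovy': 43.92163223355741, 'cx': 259.2765032719735, 'cy': 189.15152362005736, 'pose': array([[-0.03689968, -0.9790406 ,  0.20029459,  0.23042073],
       [-0.99930649,  0.0351486 , -0.01229279,  0.07900335],
       [ 0.00499507, -0.20060929, -0.9796586 ,  1.55262376],
       [ 0.        ,  0.        ,  0.        ,  1.        ]])}
{'fovy': 67.11867920841794, 'cx': 250.26819855496512, 'cy': 194.24722773895215, 'tool_from_camera': array([[ 4.46723484e-04, -9.60571452e-01, -2.78032887e-01,
         7.61363361e-02],
       [ 9.99999503e-01,  1.81188121e-04,  9.80744142e-04,
         2.98014815e-04],
       [-8.91698568e-04, -2.78033187e-01,  9.60571055e-01,
        -1.61247360e-01],
       [ 0.00000000e+00,  0.00000000e+00,  0.00000000e+00,
         1.00000000e+00]])}
```

View pics/top0.png

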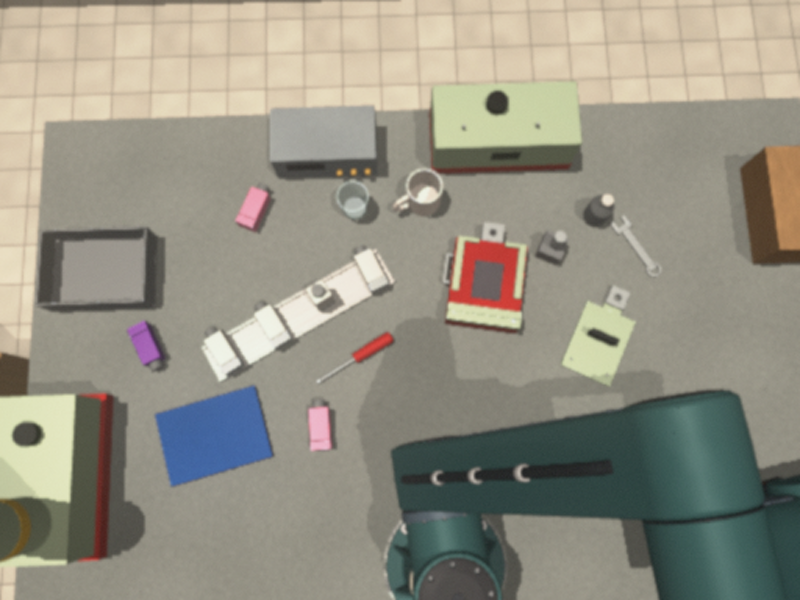

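View pics/scene0.png

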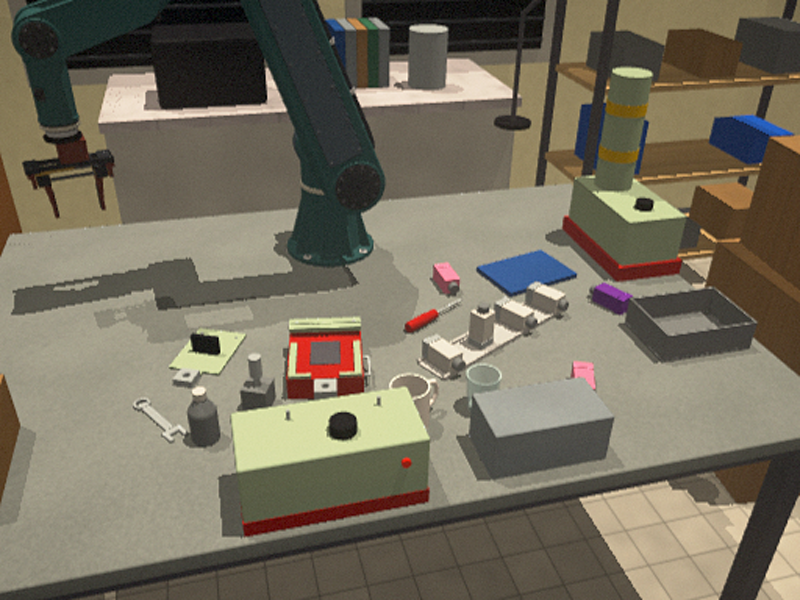

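The top view shows three bottles lying (at about 370,270, 270,325 and 220,352) and one standing (320,292). The base is at (488,280), the cover at (600,340) and the pin stand at (555,245). The pink and purple look-alikes lie apart from these.

```bash
cat > h.py <<'E'
from plant import telemetry, eyes, robot
import numpy as np, cv2
from scipy.spatial.transform import Rotation as R
def tool():
    s=telemetry.state(); w,x,y,z=s['orientation']
    T=np.eye(4); T[:3,:3]=R.from_quat([x,y,z,w]).as_matrix(); T[:3,3]=s['position']; return T
def look(n, T=None):
    "picture (BGR) and camera model with world pose"
    m=dict(eyes.camera_model(n))
    if n=='wrist': m['pose']=tool()@m['tool_from_camera']
    return eyes.read_camera(n)[:,:,::-1].copy(), m
def ray(m,px,z):
    "pixels (native) to world points on the plane at height z (m)"
    px=np.atleast_2d(np.array(px,float)); f=192/np.tan(np.radians(m['fovy']/2))
    d=np.c_[(px[:,0]-m['cx'])/f,(px[:,1]-m['cy'])/f,np.ones(len(px))]@m['pose'][:3,:3].T
    o=m['pose'][:3,3]; return o+d*((z-o[2])/d[:,2])[:,None]
def proj(m,P):
    P=np.atleast_2d(P); f=192/np.tan(np.radians(m['fovy']/2))
    c=(P-m['pose'][:3,3])@m['pose'][:3,:3]; return np.c_[c[:,0]/c[:,2]*f+m['cx'],c[:,1]/c[:,2]*f+m['cy']]
def yaw(): # world direction (deg) of tool x and of the closing line y
    T=tool(); return np.degrees(np.arctan2(T[1,0],T[0,0])),np.degrees(np.arctan2(T[1,1],T[0,1]))
def go(x,y,z,closing=None):
    "shift in tool axes (mm) to put the TCP at x,y,z (m), turn so tool y lies along closing (deg, mod 180)"
    T=tool(); d=1000*T[:3,:3].T@(np.array([x,y,z])-T[:3,3]); t=0
    if closing is not None: t=-((closing-yaw()[1]+90)%180-90)
    print('TCP',T[:3,3].round(4),'linear',d.round(1),'turn',round(np.radians(t),3),'q6',telemetry.state()['q'][5].round(2))
def mm(p): return (np.array(p)*1000).round(0)
E
python3 - <<'E'
from h import *
img,m=look('top'); k=1.5625
for n,p,z in [('coverhole',(617,297),.016),('fintop',(602,337),.048),('pinhead',(561,237),.114),('basehole',(492,232),.048),
 ('b_a',(370,270),.05),('b4cap',(318,287),.104),('b_b',(270,325),.05),('b_c',(221,353),.05),('lane1',(213,364),.006),('lane2',(380,264),.01),('baselip',(484,318),.072),('mug',(425,185),.09),('beaker',(352,195),.08)]:
    print(n,mm(ray(m,np.array(p)/k,z)[0]))
# masks: cover
hsv=cv2.cvtColor(img,cv2.COLOR_BGR2HSV)
g=cv2.inRange(hsv,(25,30,90),(50,255,255)); c,_=cv2.findContours(g,0,2)
for q in c:
    if cv2.contourArea(q)>200: print('green',cv2.minAreaRect(q))
rd=cv2.inRange(hsv,(0,150,90),(6,255,255))|cv2.inRange(hsv,(174,150,90),(180,255,255)); c,_=cv2.findContours(rd,0,2)
for q in c:
    if cv2.contourArea(q)>200: print('red',cv2.minAreaRect(q))
print(yaw())
E
```

```text
coverhole [ 525. -387.   16.]
fintop [ 437. -339.   48.]
pinhead [ 633. -256.  114.]
basehole [ 668. -127.   48.]
b_a [594. 131.  50.]
b4cap [550. 234. 104.]
b_b [486. 338.  50.]
b_c [432. 438.  50.]
lane1 [416. 464.   6.]
lane2 [616. 111.  10.]
baselip [481. -97.  72.]
mug [761.  11.  90.]
beaker [749. 163.  80.]
green ((24.499996185302734, 307.0), (48.99999237060547, 115.99998474121094), 0.0)
green ((310.1378173828125, 202.23239135742188), (48.90758514404297, 11.583944320678711), 6.2034478187561035)
green ((382.449462890625, 218.078125), (40.28069305419922, 49.45624923706055), 23.428691864013672)
green ((325.544189453125, 78.36954498291016), (51.71502685546875, 99.27093505859375), 88.15238952636719)
red ((312.38043212890625, 175.24212646484375), (45.978492736816406, 40.47883605957031), 7.853313446044922)
(np.float64(13.508403736090647), np.float64(-76.4915840180776))
```

```bash
python3 -c "
from h import *
go(.437,-.339,.22,-28.6)"
```

```text
TCP [ 0.1401 -0.5829  0.222 ] linear [ 345.7 -167.8    2.3] turn -0.836 q6 -0.12
```

>>> move_arm:
  plan:
    - {"linear": [43,-21,0],"turn": -0.1,"fingers": -1}
    - {"linear": [86,-42,0],"turn": -0.2,"fingers": -1}
    - {"linear": [130,-63,0],"turn": -0.3,"fingers": -1}
    - {"linear": [173,-84,0],"turn": -0.4,"fingers": -1}
    - {"linear": [216,-105,0],"turn": -0.5,"fingers": -1}
    - {"linear": [259,-126,0],"turn": -0.6,"fingers": -1}
    - {"linear": [302,-147,0],"turn": -0.7,"fingers": -1}
    - {"linear": [346,-168,0],"turn": -0.836,"fingers": -1}
    - {"linear": [346,-168,0],"turn": -0.836,"fingers": -1}
    - {"linear": [346,-168,0],"turn": -0.836,"fingers": -1}

```text
clock: 1.15
position: [0.4378, -0.3383, 0.2224]
orientation: [-0.0, 0.859, 0.511, -0.0]
ft_force: [-0.5, 0.0, -1.0]
width: 0.0879
gripper_force: 0.0
```

```bash
cat > cover.py <<'E'
from h import *
def hull(img,lo,hi,amin):
    c,_=cv2.findContours(cv2.inRange(cv2.cvtColor(img,cv2.COLOR_BGR2HSV),lo,hi),0,2)
    return [q for q in c if cv2.contourArea(q)>amin]
E
python3 - <<'E'
from h import *
img,m=look('wrist'); cv2.imwrite('pics/w1.png',img); print(yaw())
hsv=cv2.cvtColor(img,cv2.COLOR_BGR2HSV)
g=cv2.inRange(hsv,(25,30,60),(50,255,255)); c,_=cv2.findContours(g,0,2)
for q in c:
    if cv2.contourArea(q)>800:
        r=cv2.minAreaRect(q); b=cv2.boxPoints(r); P=ray(m,b,.006); print(r[1],b.round(),mm(P)[:,:2].tolist(), mm(P.mean(0)), 'edges',[np.degrees(np.arctan2(*(P[(i+1)%4]-P[i])[1::-1])).round(1) for i in range(4)])
print('fin top pred',proj(m,[[.437,-.339,.048]]))
go(.437,-.339,.22,-28.6)
E
```

```text
(np.float64(61.40593547435125), np.float64(-28.5940832374729))
(47.0, 246.0) [[125. 322.]
 [371. 322.]
 [371. 369.]
 [125. 369.]] [[152.0, -457.0], [489.0, -640.0], [454.0, -726.0], [98.0, -533.0]] [ 298. -589.    6.] edges [np.float64(-28.4), np.float64(-111.8), np.float64(151.6), np.float64(54.7)]
(74.52251434326172, 41.97566604614258) [[175. 266.]
 [184. 225.]
 [257. 241.]
 [248. 282.]] [[273.0, -412.0], [319.0, -363.0], [398.0, -433.0], [355.0, -486.0]] [ 336. -423.    6.] edges [np.float64(46.8), np.float64(-41.6), np.float64(-129.2), np.float64(137.8)]
(510.99993896484375, 280.99993896484375) [[  0. 281.]
 [  0.   0.]
 [511.   0.]
 [511. 281.]] [[30.0, -309.0], [281.0, -30.0], [792.0, -307.0], [699.0, -671.0]] [ 451. -329.    6.] edges [np.float64(48.0), np.float64(-28.5), np.float64(-104.4), np.float64(151.6)]
fin top pred [[249.77281247 177.70560446]]
TCP [ 0.437  -0.3391  0.2224] linear [ 0.1 -0.   2.4] turn 0.0 q6 -0.29
```

View pics/w1.png

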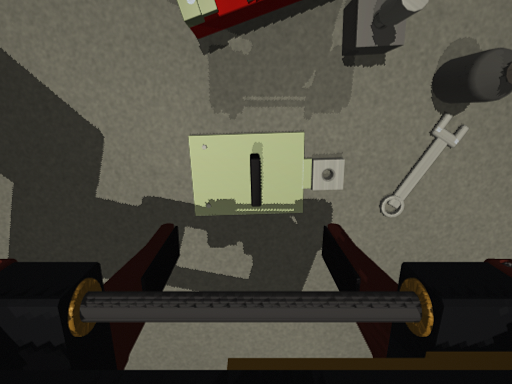

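The wrist view shows the cover with corners near (190,136), (303,132), (303,213) and (194,216). The fin is at (256,180) and the hole at (327,174).

```bash
python3 - <<'E'
from h import *
img,_=cv2.imread('pics/w1.png'),0
m=dict(eyes.camera_model('wrist')); m['pose']=tool()@m['tool_from_camera']
hsv=cv2.cvtColor(img,cv2.COLOR_BGR2HSV)
g=cv2.inRange(hsv,(25,30,150),(50,255,255)); g[225:]=0; g[:110]=0
c=max(cv2.findContours(g,0,2)[0],key=cv2.contourArea); a=cv2.approxPolyDP(c,5,True)[:,0]; print(a.tolist()); P=ray(m,a,.006);print(mm(P)[:,:2].tolist())
v=hsv[:,:,2].copy(); k=np.zeros_like(v); k[145:212,240:272]=(v[145:212,240:272]<60); 
n,l,s,ce=cv2.connectedComponentsWithStats(k); i=1+s[1:,4].argmax(); print('fin',s[i],ce[i],mm(ray(m,ce[i],.048)),mm(ray(m,ce[i],.03)))
for y in (150,160,170,180,190,200,208): print(y,v[y,244:270])
print('hole',mm(ray(m,[327,174],.016)))
E
```

```text
[[303, 133], [188, 136], [195, 204], [231, 197], [250, 203], [253, 151], [262, 162], [262, 203], [302, 198], [302, 189], [310, 187], [311, 163], [303, 159]]
[[519.0, -329.0], [388.0, -262.0], [348.0, -345.0], [396.0, -360.0], [415.0, -380.0], [452.0, -319.0], [456.0, -337.0], [429.0, -387.0], [480.0, -407.0], [486.0, -396.0], [497.0, -398.0], [512.0, -369.0], [505.0, -360.0]]
fin [250 154  11  53 518] [255.27220077 179.81081081] [[ 441. -345.   48.]] [[ 439. -349.   30.]]
150 [185 185 184 185 185 186 186 179 147 149 150 150 150 150 150 150 149 150
 165 186 184 183 183 184 183 183]
160 [184 183 183 184 188 172  21  30  35  34  34  32  32  31  26  38 106 151
 155 181 182 181 181 181 181 181]
170 [183 183 183 183 186 174  71  18  33  32  30  30  29  29  25  16  40 104
 165 184 182 181 182 181 182 182]
180 [183 182 181 182 182 178 122  13  32  31  31  29  29  27  23  16  33  97
 150 160 182 179 179 179 179 180]
190 [181 180 180 180 180 185 169  20  26  31  30  28  29  26  22  19  19  97
 189 181 180 179 180 179 179 180]
200 [179 179 178 178 179 182 171  71  17  31  29  27  26  25  23  17  25 102
 185 181 177 178 177 177 177 178]
208 [111 105  91 115  97  92 115  97  91 115  91  93 115  91  92 113  84  92
 116  97  89 110 104  88 112 110]
hole [[ 523. -390.   16.]]
```

```bash
python3 -c "
from h import *
go(.440,-.346,.012,-26.6)"
```

```text
TCP [ 0.437  -0.3391  0.2224] linear [ -4.5   6.1 210.4] turn -0.035 q6 -0.29
```

>>> move_arm:
  plan:
    - {"linear": [-4.5,6,45],"turn": -0.035,"fingers": -1}
    - {"linear": [-4.5,6,90],"turn": -0.035,"fingers": -1}
    - {"linear": [-4.5,6,130],"turn": -0.035,"fingers": -1}
    - {"linear": [-4.5,6,165],"turn": -0.035,"fingers": -1}
    - {"linear": [-4.5,6,190],"turn": -0.035,"fingers": -1}
    - {"linear": [-4.5,6,203],"turn": -0.035,"fingers": -1}
    - {"linear": [-4.5,6,210],"turn": -0.035,"fingers": -1}
    - {"linear": [-4.5,6,210],"turn": -0.035,"fingers": -1}
    - {"linear": [-4.5,6,210],"turn": -0.035,"fingers": 1}
    - {"linear": [-4.5,6,210],"turn": -0.035,"fingers": 1}
  newtons: 40

```text
clock: 2.2
position: [0.4412, -0.3468, 0.0139]
orientation: [0.001, 0.851, 0.526, 0.0]
ft_force: [0.4, -0.1, 0.8]
width: 0.075
gripper_force: 0.0
```

>>> move_arm:
  plan:
    - {"linear": [0,0,0],"turn": 0,"fingers": 1}
    - {"linear": [0,0,0],"turn": 0,"fingers": 1}
    - {"linear": [0,0,0],"turn": 0,"fingers": 1}
    - {"linear": [0,0,0],"turn": 0,"fingers": 1}
    - {"linear": [0,0,-5],"turn": 0,"fingers": 1}
    - {"linear": [0,0,-20],"turn": 0,"fingers": 1}
    - {"linear": [0,0,-50],"turn": 0,"fingers": 1}
    - {"linear": [0,0,-90],"turn": 0,"fingers": 1}
    - {"linear": [0,0,-130],"turn": 0,"fingers": 1}
    - {"linear": [0,0,-150],"turn": 0,"fingers": 1}
  newtons: 40

```text
clock: 3.2
position: [0.4417, -0.3471, 0.1664]
orientation: [0.002, 0.851, 0.526, 0.001]
ft_force: [-0.1, 0.2, 0.5]
width: 0.0003
gripper_force: 0.0
```

```bash
python3 - <<'E'
from h import *
print(yaw(),tool()[:3,3],telemetry.state()['width'])
img,m=look('wrist'); 
i2,_=look('scene'); cv2.imwrite('pics/w2.png',np.hstack([img,cv2.resize(i2[150:300,80:280],(512,384))])[:, :1024][::1]); cv2.imwrite('pics/w2.png',cv2.resize(cv2.imread('pics/w2.png'),(800,300)))
E
```

```text
(np.float64(63.41907483427172), np.float64(-26.58056556664751)) [ 0.44166372 -0.34710238  0.16644103] 0.0002593866142386575
```

View pics/w2.png

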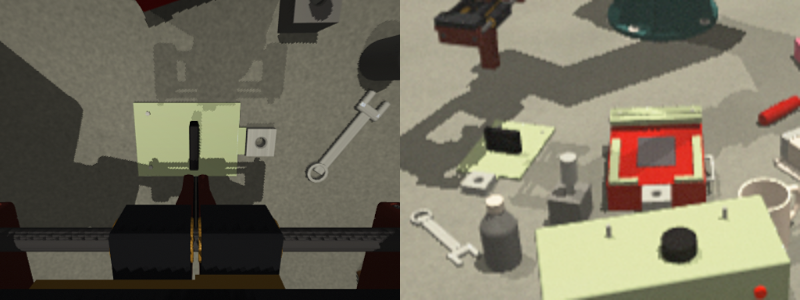

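The view shows the fin still on the bench below the shut fingers. They close slowly, about 6 cm/s, and I lifted too soon. I'll go down again, open only part way, and let them close fully.

>>> move_arm:
  plan:
    - {"linear": [0,0,0],"turn": 0,"fingers": -0.1}
    - {"linear": [0,0,20],"turn": 0,"fingers": -0.1}
    - {"linear": [0,0,40],"turn": 0,"fingers": -0.1}
    - {"linear": [0,0,60],"turn": 0,"fingers": -0.1}
    - {"linear": [0,0,80],"turn": 0,"fingers": -0.1}
    - {"linear": [0,0,100],"turn": 0,"fingers": -0.1}
    - {"linear": [0,0,120],"turn": 0,"fingers": -0.1}
    - {"linear": [0,0,140],"turn": 0,"fingers": -0.1}
    - {"linear": [0,0,151],"turn": 0,"fingers": -0.1}
    - {"linear": [0,0,151],"turn": 0,"fingers": 1}
  newtons: 40

```text
clock: 4.3
position: [0.4386, -0.3442, 0.009]
orientation: [-0.003, 0.851, 0.526, -0.001]
ft_force: [-0.5, 0.5, 0.3]
width: 0.0433
gripper_force: 0.0
```

>>> move_arm:
  plan:
    - {"linear": [0,0,0],"turn": 0,"fingers": 1}
    - {"linear": [0,0,0],"turn": 0,"fingers": 1}
    - {"linear": [0,0,0],"turn": 0,"fingers": 1}
    - {"linear": [0,0,0],"turn": 0,"fingers": 1}
    - {"linear": [0,0,0],"turn": 0,"fingers": 1}
    - {"linear": [0,0,0],"turn": 0,"fingers": 1}
    - {"linear": [0,0,0],"turn": 0,"fingers": 1}
    - {"linear": [0,0,0],"turn": 0,"fingers": 1}
    - {"linear": [0,0,-3],"turn": 0,"fingers": 1}
    - {"linear": [0,0,-10],"turn": 0,"fingers": 1}
  newtons: 40

```text
clock: 5.3
position: [0.4397, -0.3452, 0.0212]
orientation: [-0.001, 0.851, 0.526, -0.0]
ft_force: [0.7, -0.1, -3.3]
width: 0.0119
gripper_force: 40.0
```

```bash
python3 -c "
from h import *
go(.547,-.219,.33,-9)"
```

```text
TCP [ 0.4397 -0.3452  0.0212] linear [ 161.1   38.8 -308.8] turn -0.307 q6 -0.33
```

>>> move_arm:
  plan:
    - {"linear": [0,0,-45],"turn": 0,"fingers": 1}
    - {"linear": [0,0,-90],"turn": 0,"fingers": 1}
    - {"linear": [0,0,-135],"turn": 0,"fingers": 1}
    - {"linear": [25,6,-170],"turn": -0.05,"fingers": 1}
    - {"linear": [55,13,-205],"turn": -0.1,"fingers": 1}
    - {"linear": [85,20,-240],"turn": -0.18,"fingers": 1}
    - {"linear": [120,29,-275],"turn": -0.25,"fingers": 1}
    - {"linear": [150,36,-300],"turn": -0.3,"fingers": 1}
    - {"linear": [161,39,-309],"turn": -0.307,"fingers": 1}
    - {"linear": [161,39,-309],"turn": -0.307,"fingers": 1}

```text
clock: 6.3
position: [0.5483, -0.2186, 0.3317]
orientation: [0.001, 0.76, 0.65, 0.0]
ft_force: [-0.6, -0.2, -3.9]
width: 0.0119
gripper_force: 40.0
```

```bash
python3 - <<'E'
from h import *
img,m=look('wrist'); cv2.imwrite('pics/w3.png',img); np.save('w3.npy',m['pose']); print(yaw(),tool()[:3,3])
E
```

```text
(np.float64(81.03283291869212), np.float64(-8.967193927771913)) [ 0.54686011 -0.21929678  0.3300663 ]
```

View pics/w3.png

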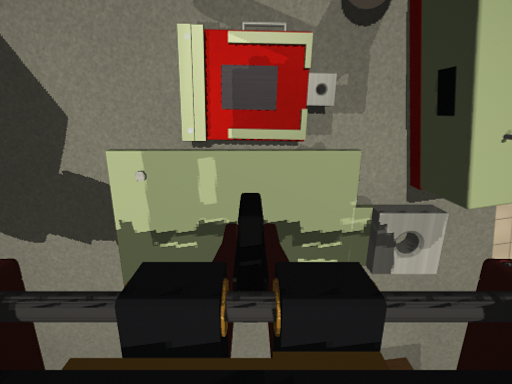

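The wrist view shows the base's pocket with its lip at columns 179–206, the side walls at rows 38 and 134, and the base hole at (321,89). The held cover's hole is at (408,242).

```bash
python3 - <<'E'
from h import *
img=cv2.imread('pics/w3.png'); m=dict(eyes.camera_model('wrist')); m['pose']=np.load('w3.npy'); T=tool()
hsv=cv2.cvtColor(img,cv2.COLOR_BGR2HSV)
r=cv2.inRange(hsv,(0,150,60),(8,255,255))|cv2.inRange(hsv,(172,150,60),(180,255,255)); r[145:]=0; r[:,340:]=0
rows=range(50,125,5); L=[(np.where(r[y,195:240])[0][0]+195,y) for y in rows]; 
Rr=[]
P=ray(m,L,.072); d=np.polyfit(P[:,1],P[:,0],1); print('lip edge',L[::5],'normal deg',np.degrees(np.arctan(-d[0])), mm(P[[0,-1]]))
g=cv2.inRange(hsv,(22,30,100),(50,255,255)); g[143:]=0;g[:,340:]=0
for q in cv2.findContours(g,0,2)[0]:
    if cv2.contourArea(q)>100: b=cv2.boundingRect(q); a=cv2.approxPolyDP(q,2.5,True)[:,0]; print(a.tolist())
def hole(x,y,w,z):
    s=hsv[y-w:y+w,x-w:x+w,2]; k=(s<s.min()*0.5+np.median(s)*0.5).astype(np.uint8); n,l,st,ce=cv2.connectedComponentsWithStats(k); i=l[w,w] or 1+st[1:,4].argmax(); c=ce[i]+[x-w,y-w]; print(st[i],c,mm(ray(m,c,z))); return ray(m,c,z)[0]
bh=hole(321,89,11,.048); ch=hole(408,242,22,T[2,3]+.006)
# cover top edge (y=+55, z=+6 of underside => T z-.004)
E=[]
for x in range(120,355,10):
    col=g0=cv2.inRange(hsv[143:165,x:x+1],(22,30,60),(50,255,255))[:,0]; E.append((x,143+np.where(col)[0][0]))
Q=ray(m,E,T[2,3]-.004); f=np.polyfit(Q[:,0],Q[:,1],1); print('cover yaw',np.degrees(np.arctan(f[0])))
c=np.radians(yaw()[1]); print('cover hole in tool', (1000*T[:3,:3].T@(ch-T[:3,3])).round(1))
E
```

```text
lip edge [(np.int64(205), 50), (np.int64(206), 75), (np.int64(206), 100)] normal deg -9.884109746696542 [[ 513.  -59.   72.]
 [ 498. -148.   72.]]
[[339, 111], [325, 107], [333, 111], [329, 114], [332, 119], [323, 115], [317, 126], [320, 127], [324, 118], [326, 125], [328, 122], [331, 125], [326, 130], [323, 127], [317, 130], [311, 122], [308, 130], [307, 109], [302, 109], [299, 130], [229, 129], [228, 135], [304, 139], [298, 142], [339, 142]]
[[309, 72], [330, 73], [333, 70], [339, 75], [339, 70], [332, 68], [321, 71], [326, 64], [319, 58], [323, 54], [326, 58], [323, 52], [318, 60], [320, 67], [317, 70], [320, 71]]
[[228, 32], [229, 42], [305, 43], [305, 67], [310, 67], [314, 54], [311, 54], [312, 36], [316, 38], [314, 42], [321, 43], [317, 47], [329, 45], [322, 39], [327, 35], [325, 33], [320, 41], [316, 39], [313, 27], [322, 18], [324, 20], [331, 0], [254, 0], [305, 23], [304, 27], [312, 25], [311, 33]]
[[0, 0], [3, 4], [0, 6], [0, 33], [68, 116], [65, 142], [205, 140], [202, 24], [196, 23], [217, 21], [195, 8], [192, 0]]
[ 6  6 10 11 89] [320.70786517  88.83146067] [[ 666. -130.   48.]]
[  0  12  33  32 576] [400.16493056 244.83680556] [[ 636. -233.  336.]]
cover yaw -8.91564697547539
cover hole in tool [ 0.  90.7 -6.1]
```

```bash
python3 - <<'E'
from h import *
m=dict(eyes.camera_model('wrist')); m['pose']=np.load('w3.npy'); T=tool()
a=ray(m,[[229,42.5],[305,43.5]],.050); b=ray(m,[[229,128.5],[299,129.5]],.057)
ang=lambda p:np.degrees(np.arctan2(*(p[1]-p[0])[1::-1])).round(2)
print(mm(a),mm(b),ang(a),ang(b))
yw=np.radians(-9.6); u=np.array([np.cos(yw),np.sin(yw)]); v=np.array([-u[1],u[0]])
lip=ray(m,[[205.5,50],[206,100]],.072); bh=ray(m,[320.7,88.8],.048)[0]
print('y along v', (a[:,:2]@v*1000).round(1),(b[:,:2]@v*1000).round(1),'hole v',(bh[:2]@v*1000).round(1),'lip u',(lip[:,:2]@u*1000).round(1),'hole u',(bh[:2]@u*1000).round(1))
cc=np.array([(T[:3,:3].T@(ray(m,p,T[2,3]+.006)[0]-T[:3,3])*1000).round(1) for p in ([408,242],[410,242])]);print(cc)
# top camera look at base hole
img,mt=look('top'); cv2.imwrite('pics/t3.png',cv2.resize(img[130:230,260:400],None,fx=5,fy=5,interpolation=cv2.INTER_CUBIC)); np.save('t3.npy',mt['pose'])
E
```

```text
[[546. -50.  50.]
 [649. -68.  50.]] [[ 526. -165.   57.]
 [ 627. -182.   57.]] -9.53 -9.68
y along v [41.2 41.3] [-74.6 -74.7] hole v -17.2 lip u [516.7 515.4] hole u 678.5
[[ 1.9 95.1 -6.1]
 [ 1.9 96.3 -6.1]]
```

```bash
cat >> h.py <<'E'
BY=np.radians(-9.6); U=np.array([np.cos(BY),np.sin(BY)]); V=np.array([-U[1],U[0]])
def uv(u,v): return U*u/1000+V*v/1000
E
python3 -c "
from h import *
go(*uv(603,-18.5),.097,-9.6)"
```

```text
TCP [ 0.5459 -0.2197  0.3291] linear [106.8  29.9 232. ] turn 0.01 q6 -0.34
```

>>> move_arm:
  plan:
    - {"linear": [35,10,20],"turn": 0.01,"fingers": 1}
    - {"linear": [75,20,50],"turn": 0.01,"fingers": 1}
    - {"linear": [107,30,85],"turn": 0.01,"fingers": 1}
    - {"linear": [107,30,125],"turn": 0.01,"fingers": 1}
    - {"linear": [107,30,160],"turn": 0.01,"fingers": 1}
    - {"linear": [107,30,190],"turn": 0.01,"fingers": 1}
    - {"linear": [107,30,212],"turn": 0.01,"fingers": 1}
    - {"linear": [107,30,226],"turn": 0.01,"fingers": 1}
    - {"linear": [107,30,232],"turn": 0.01,"fingers": 1}
    - {"linear": [107,30,232],"turn": 0.01,"fingers": 1}

```text
clock: 7.4
position: [0.5928, -0.119, 0.0977]
orientation: [-0.001, 0.764, 0.645, -0.001]
ft_force: [0.8, 0.4, -3.7]
width: 0.0119
gripper_force: 40.0
```

```bash
python3 - <<'E'
from h import *
go(*uv(603,-18.5),.069,-9.6)
img,m=look('wrist'); cv2.imwrite('pics/w4.png',img); np.save('w4.npy',m['pose']); print(yaw(),tool()[:3,3],telemetry.state()['ft_force'])
E
```

```text
TCP [ 0.5928 -0.119   0.0977] linear [ 0.  -1.3 28.7] turn -0.001 q6 -0.14
(np.float64(80.38579333383291), np.float64(-9.614206766842443)) [ 0.59368101 -0.11907847  0.09880031] [-0.08794861  0.41658228 -2.62739179]
```

View pics/w4.png

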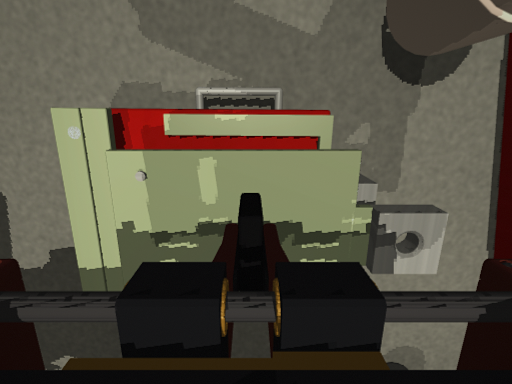

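The view shows the cover's corner at (107,151), the lip edge at (112,112), and the upper wall and stub corner at (332,114).

```bash
python3 - <<'E'
from h import *
m=dict(eyes.camera_model('wrist')); m['pose']=np.load('w4.npy'); 
def p(n,px,z):
    w=ray(m,px,z)[0,:2]; print(n,(w@U*1000).round(1),(w@V*1000).round(1))
p('lip edge far corner (x-61,y75)',(112,110),.072)
p('wall outer corner (85,?)',(332,114),.057)
p('wall -x end (-30)',(165,114),.057)
p('wall inner floor',(250,137),.057)
p('stub inner top (77)',(319,140),.057)
p('cover -x,+y',(107,151),.093)
p('cover +x,+y',(360,151),.093)
p('cover hole',(408,242),.103)
img=cv2.imread('pics/w4.png'); hsv=cv2.cvtColor(img,cv2.COLOR_BGR2HSV)
for y in (118,130,145): print(y,[tuple(map(int,hsv[y,x])) for x in range(108,120,1)])
print([tuple(map(int,hsv[y,250])) for y in range(108,152,2)]); print([tuple(map(int,hsv[144,x])) for x in range(312,336,2)])
E
```

```text
lip edge far corner (x-61,y75) 518.6 57.5
wall outer corner (85,?) 659.3 55.0
wall -x end (-30) 547.0 55.0
wall inner floor 604.2 39.7
stub inner top (77) 651.7 37.7
cover -x,+y 522.4 35.0
cover +x,+y 667.2 35.0
cover hole 697.3 -17.1
118 [(36, 65, 39), (38, 71, 43), (40, 70, 44), (35, 71, 43), (7, 142, 45), (179, 240, 50), (0, 234, 49), (1, 234, 49), (0, 234, 49), (1, 230, 50), (1, 229, 49), (0, 234, 48)]
130 [(36, 75, 126), (38, 71, 54), (38, 71, 43), (38, 70, 44), (42, 74, 45), (25, 79, 42), (1, 223, 48), (1, 239, 49), (1, 229, 49), (0, 234, 49), (1, 234, 49), (1, 224, 50)]
145 [(35, 67, 178), (36, 69, 170), (36, 73, 122), (37, 72, 46), (40, 70, 44), (38, 70, 44), (42, 72, 46), (21, 93, 44), (179, 245, 51), (1, 235, 52), (1, 235, 51), (0, 230, 51)]
[(22, 42, 91), (1, 243, 129), (0, 237, 140), (9, 137, 149), (36, 63, 171), (34, 64, 168), (35, 64, 168), (35, 64, 167), (36, 64, 167), (35, 65, 165), (36, 65, 166), (35, 65, 164), (34, 64, 163), (36, 66, 166), (0, 255, 40), (1, 236, 144), (0, 235, 139), (1, 235, 139), (1, 235, 138), (1, 235, 138), (1, 228, 130), (43, 75, 95)]
[(1, 233, 142), (1, 239, 142), (1, 232, 101), (45, 70, 44), (36, 68, 149), (36, 70, 153), (35, 71, 151), (34, 69, 151), (35, 68, 150), (35, 69, 148), (24, 40, 96), (24, 39, 98)]
```

>>> move_arm:
  plan:
    - {"linear": [2,0,4],"turn": 0,"fingers": 1}
    - {"linear": [2,0,8],"turn": 0,"fingers": 1}
    - {"linear": [2,0,12],"turn": 0,"fingers": 1}
    - {"linear": [2,0,16],"turn": 0,"fingers": 1}
    - {"linear": [2,0,20],"turn": 0,"fingers": 1}
    - {"linear": [2,0,24],"turn": 0,"fingers": 1}
    - {"linear": [2,0,27],"turn": 0,"fingers": 1}
    - {"linear": [2,0,29],"turn": 0,"fingers": 1}
    - {"linear": [2,0,29],"turn": 0,"fingers": 1}
    - {"linear": [2,0,29],"turn": 0,"fingers": 1}

```text
clock: 8.45
position: [0.5942, -0.1165, 0.0697]
orientation: [0.0, 0.764, 0.646, 0.0]
ft_force: [-0.7, 0.2, -3.1]
width: 0.012
gripper_force: 40.0
```

>>> move_arm:
  plan:
    - {"linear": [0,0,1],"turn": 0,"fingers": 1}
    - {"linear": [0,0,2],"turn": 0,"fingers": 1}
    - {"linear": [0,0,2],"turn": 0,"fingers": 1}
    - {"linear": [0,0,2],"turn": 0,"fingers": 0.4}
    - {"linear": [0,0,2],"turn": 0,"fingers": 0.4}
    - {"linear": [0,0,2],"turn": 0,"fingers": 0.4}
    - {"linear": [0,0,2],"turn": 0,"fingers": 0.4}
    - {"linear": [0,0,2],"turn": 0,"fingers": 0.4}
    - {"linear": [0,0,2],"turn": 0,"fingers": 0.4}
    - {"linear": [0,0,2],"turn": 0,"fingers": 0.4}

```text
clock: 9.45
position: [0.5941, -0.1165, 0.0676]
orientation: [-0.0, 0.764, 0.646, 0.0]
ft_force: [0.1, 0.6, -0.3]
width: 0.0265
gripper_force: 0.0
```

```bash
python3 - <<'E'
from h import *
img,m=look('wrist'); np.save('w5.npy',m['pose'])
i2,_=look('scene'); cv2.imwrite('pics/w5.png',np.hstack([cv2.resize(img,(400,300)),cv2.resize(i2[190:290,160:293],(400,300),interpolation=cv2.INTER_CUBIC)])); cv2.imwrite('pics/w5f.png',img)
E
```

```text
(no output)
```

View pics/w5.png

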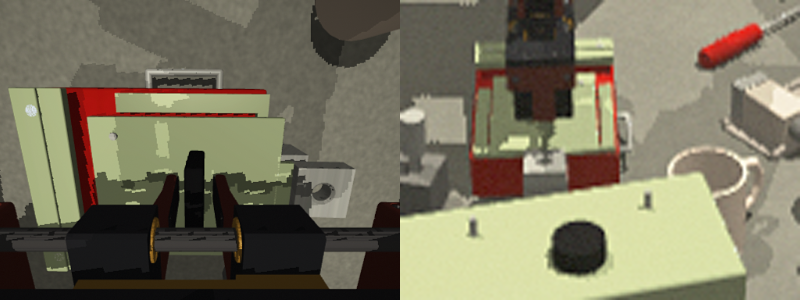

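The cover now rests tilted, with its plain edge down in front of the lip and its knuckle end on the stubs. I'll push it in under the lip.

>>> move_arm:
  plan:
    - {"linear": [0,-3,0],"turn": 0,"fingers": 0.4}
    - {"linear": [0,-6,0],"turn": 0,"fingers": 0.4}
    - {"linear": [0,-9,0],"turn": 0,"fingers": 0.4}
    - {"linear": [0,-12,0],"turn": 0,"fingers": 0.4}
    - {"linear": [0,-15,0],"turn": 0,"fingers": 0.4}
    - {"linear": [0,-17.5,0],"turn": 0,"fingers": 0.4}
    - {"linear": [0,-20,0],"turn": 0,"fingers": 0.4}
    - {"linear": [0,-22,0],"turn": 0,"fingers": 0.4}
    - {"linear": [0,-23.5,0],"turn": 0,"fingers": 0.4}
    - {"linear": [0,-25,0],"turn": 0,"fingers": 0.4}

```text
clock: 10.55
position: [0.5694, -0.1123, 0.0677]
orientation: [-0.0, 0.764, 0.646, 0.0]
ft_force: [1.9, -0.1, -0.8]
width: 0.0264
gripper_force: 0.7
```

```bash
python3 - <<'E'
from h import *
img,m=look('wrist'); np.save('w6.npy',m['pose']); print((tool()[:2,3]@U*1000).round(1),telemetry.state()['ft_force'])
i2,_=look('scene'); cv2.imwrite('pics/w6.png',np.hstack([cv2.resize(img,(400,300)),cv2.resize(i2[190:290,160:293],(400,300),interpolation=cv2.INTER_CUBIC)])); cv2.imwrite('pics/w6f.png',img)
E
```

```text
579.8 [ 0.83232589  0.36059514 -0.89584473]
```

View pics/w6.png

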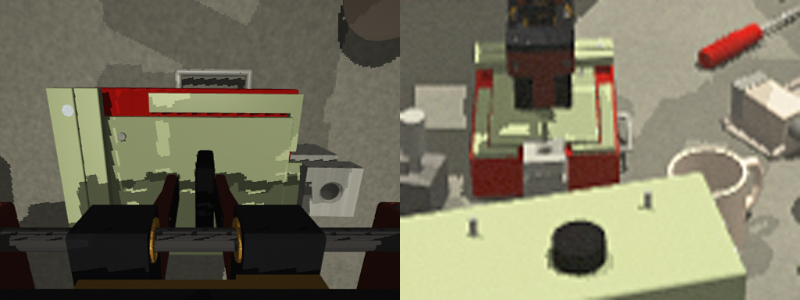

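>>> move_arm:
  plan:
    - {"linear": [0,-0.5,0],"turn": 0,"fingers": 0.4}
    - {"linear": [0,-1,0],"turn": 0,"fingers": 0.4}
    - {"linear": [0,-1.5,0],"turn": 0,"fingers": 0.4}
    - {"linear": [0,-2,0],"turn": 0,"fingers": 0.4}
    - {"linear": [0,-2,0],"turn": 0,"fingers": 0.4}
    - {"linear": [0,-2,0],"turn": 0,"fingers": 0.4}
    - {"linear": [0,-2,0],"turn": 0,"fingers": 0.4}
    - {"linear": [0,-2,0],"turn": 0,"fingers": 0.4}
    - {"linear": [0,-2,0],"turn": 0,"fingers": 0.4}
    - {"linear": [0,-2,0],"turn": 0,"fingers": 0.4}

```text
clock: 11.65
position: [0.5674, -0.112, 0.0676]
orientation: [-0.0, 0.764, 0.646, -0.0]
ft_force: [0.0, 0.9, -0.4]
width: 0.0265
gripper_force: 0.4
```

```bash
python3 - <<'E'
from h import *
img,m=look('wrist'); np.save('w7.npy',m['pose']); cv2.imwrite('pics/w7f.png',img); T=tool(); print((T[:2,3]@U*1000).round(1),telemetry.state()['ft_force'])
a=cv2.imread('pics/w5f.png');b=cv2.imread('pics/w6f.png')
cv2.imwrite('pics/w7.png',np.hstack([cv2.resize(i[105:285,330:480],None,fx=2.6,fy=2.6) for i in (b,img)]))
E
```

```text
578.1 [ 0.83429614  0.37731726 -1.22595127]
```

View pics/w7.png

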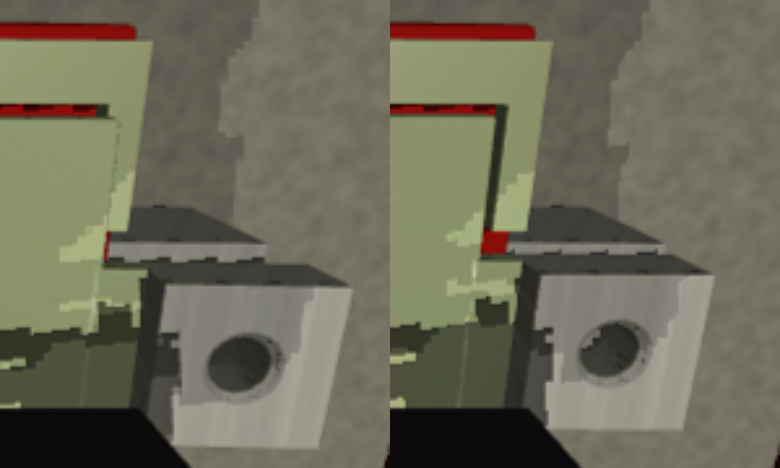

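The cover has dropped flat into its pocket (right half, with a gap to the stub). I'll release it and go over the pin.

```bash
python3 -c "
from h import *
go(.633,-.256,.20)"
```

```text
TCP [ 0.5674 -0.112   0.0677] linear [-131.1   88.6 -132.4] turn 0.0 q6 -0.15
```

>>> move_arm:
  plan:
    - {"linear": [0,-3,0],"turn": 0,"fingers": 0.2}
    - {"linear": [0,-3,0],"turn": 0,"fingers": 0.2}
    - {"linear": [0,-3,-30],"turn": 0,"fingers": 0.2}
    - {"linear": [0,-3,-70],"turn": 0,"fingers": 0}
    - {"linear": [0,0,-110],"turn": 0,"fingers": 0}
    - {"linear": [-30,25,-140],"turn": 0,"fingers": 0}
    - {"linear": [-65,45,-140],"turn": 0,"fingers": 0}
    - {"linear": [-105,70,-135],"turn": 0,"fingers": 0}
    - {"linear": [-131,88.5,-132],"turn": 0,"fingers": 0}
    - {"linear": [-131,88.5,-132],"turn": 0,"fingers": 0}

```text
clock: 12.7
position: [0.6337, -0.2599, 0.1987]
orientation: [0.001, 0.765, 0.644, -0.0]
ft_force: [-0.3, 1.2, 1.0]
width: 0.0443
gripper_force: 0.0
```

```bash
python3 - <<'E'
from h import *
img,m=look('wrist'); np.save('w8.npy',m['pose']); cv2.imwrite('pics/w8.png',img); T=tool(); print(T[:3,3])
E
```

```text
[ 0.63269178 -0.25748983  0.19872678]
```

View pics/w8.png

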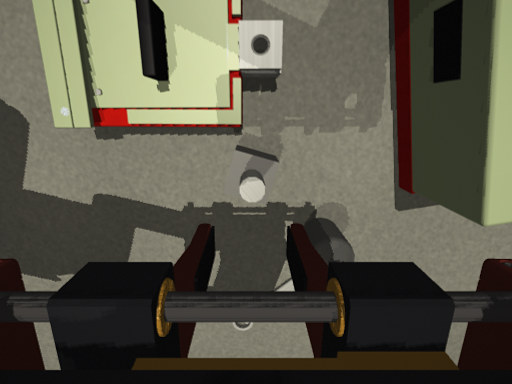

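The wrist view shows the pin's head at (252,189) and the cover's hole at (260,44). The cover lies flat.

```bash
python3 - <<'E'
from h import *
img=cv2.imread('pics/w8.png'); m=dict(eyes.camera_model('wrist')); m['pose']=np.load('w8.npy'); v=cv2.cvtColor(img,cv2.COLOR_BGR2GRAY)
k=np.zeros_like(v); k[170:210,230:275]=v[170:210,230:275]>185
n,l,s,c=cv2.connectedComponentsWithStats(k); i=1+s[1:,4].argmax(); print('head',s[i],c[i]); h=ray(m,c[i],.114)[0]; print(mm(h))
k=np.zeros_like(v); k[30:60,247:275]=v[30:60,247:275]<110
n,l,s,c=cv2.connectedComponentsWithStats(k); i=1+s[1:,4].argmax(); print('hole',s[i],c[i]); g=ray(m,c[i],.066)[0]; print(mm(g),g[:2]@U*1000,g[:2]@V*1000)
print(tool()[:3,:3].T@(h-tool()[:3,3])*1000)
go(h[0],h[1],.073)
E
```

```text
head [240 181  24  21 406] [251.82512315 190.46059113]
[ 637. -252.  114.]
hole [252  35  18  19 263] [260.14828897  43.88593156]
[ 666. -129.   66.] 677.7933717681282 -16.371982177273605
[ 5.5968617   3.11094158 84.72518451]
TCP [ 0.6327 -0.2575  0.1987] linear [  5.6   3.2 125.7] turn 0.0 q6 -0.32
```

>>> move_arm:
  plan:
    - {"linear": [5.5,3,25],"turn": 0,"fingers": 0}
    - {"linear": [5.5,3,55],"turn": 0,"fingers": 0}
    - {"linear": [5.5,3,85],"turn": 0,"fingers": 0}
    - {"linear": [5.5,3,110],"turn": 0,"fingers": 0}
    - {"linear": [5.5,3,122],"turn": 0,"fingers": 0}
    - {"linear": [5.5,3,126],"turn": 0,"fingers": 0}
    - {"linear": [5.5,3,126],"turn": 0,"fingers": 1}
    - {"linear": [5.5,3,126],"turn": 0,"fingers": 1}
    - {"linear": [5.5,3,126],"turn": 0,"fingers": 1}
    - {"linear": [5.5,3,126],"turn": 0,"fingers": 1}
  newtons: 30

```text
clock: 13.75
position: [0.6374, -0.2515, 0.075]
orientation: [0.001, 0.764, 0.646, 0.0]
ft_force: [-1.6, -0.5, 4.0]
width: 0.0236
gripper_force: 30.0
```

>>> move_arm:
  plan:
    - {"linear": [0,0,0],"turn": 0,"fingers": 1}
    - {"linear": [0,0,0],"turn": 0,"fingers": 1}
    - {"linear": [0,0,-5],"turn": 0,"fingers": 1}
    - {"linear": [0,0,-15],"turn": 0,"fingers": 1}
    - {"linear": [0,0,-35],"turn": 0,"fingers": 1}
    - {"linear": [0,0,-55],"turn": 0,"fingers": 1}
    - {"linear": [0,0,-75],"turn": 0,"fingers": 1}
    - {"linear": [0,0,-85],"turn": 0,"fingers": 1}
    - {"linear": [0,0,-85],"turn": 0,"fingers": 1}
    - {"linear": [0,0,-85],"turn": 0,"fingers": 1}

```text
clock: 14.75
position: [0.6365, -0.2508, 0.1583]
orientation: [-0.0, 0.764, 0.646, -0.0]
ft_force: [-1.1, 0.1, -1.0]
width: 0.0235
gripper_force: 30.0
```

```bash
python3 - <<'E'
from h import *
img,m=look('wrist'); np.save('w9.npy',m['pose']); cv2.imwrite('pics/w9.png',img); T=tool()
v=cv2.cvtColor(img,cv2.COLOR_BGR2GRAY)
hp=proj(m,[[.666,-.129,.066]])[0]; print('hole pred',hp)
x,y=map(int,hp.round()); y0=max(y-18,0)
k=np.zeros_like(v); k[y0:y+18,x-18:x+18]=v[y0:y+18,x-18:x+18]<100
n,l,s,c=cv2.connectedComponentsWithStats(k); 
for i in range(1,n):
  if s[i,4]>60: print(s[i],c[i],mm(ray(m,c[i],.066)))
go(.666,-.129,T[2,3])
E
```

```text
hole pred [261.30551188  45.90685474]
[251  36  21  22 338] [261.13905325  46.40236686] [[ 666. -129.   66.]]
TCP [ 0.6361 -0.2506  0.1576] linear [1.249e+02 9.200e+00 1.000e-01] turn 0.0 q6 -0.31
```

>>> move_arm:
  plan:
    - {"linear": [10,1,0],"turn": 0,"fingers": 1}
    - {"linear": [25,2,0],"turn": 0,"fingers": 1}
    - {"linear": [45,3,0],"turn": 0,"fingers": 1}
    - {"linear": [65,5,0],"turn": 0,"fingers": 1}
    - {"linear": [85,6,0],"turn": 0,"fingers": 1}
    - {"linear": [105,8,0],"turn": 0,"fingers": 1}
    - {"linear": [118,9,0],"turn": 0,"fingers": 1}
    - {"linear": [125,9,0],"turn": 0,"fingers": 1}
    - {"linear": [125,9,0],"turn": 0,"fingers": 1}
    - {"linear": [125,9,0],"turn": 0,"fingers": 1}

```text
clock: 15.8
position: [0.6664, -0.1296, 0.1587]
orientation: [0.0, 0.764, 0.646, -0.0]
ft_force: [-0.5, 0.1, -0.8]
width: 0.0238
gripper_force: 30.0
```

```bash
python3 - <<'E'
from h import *
img,m=look('wrist'); np.save('w10.npy',m['pose']); T=tool(); print(T[:3,3],yaw())
print('tip pred',proj(m,[T[:3,3]-[0,0,.063]]),'hole pred',proj(m,[[.666,-.129,.066]]))
cv2.imwrite('pics/w10f.png',img);cv2.imwrite('pics/w10.png',cv2.resize(img[130:290,170:340],None,fx=3.5,fy=3.5,interpolation=cv2.INTER_CUBIC))
E
```

```text
[ 0.66637405 -0.12994285  0.15868995] (np.float64(80.40397582239378), np.float64(-9.596023685543893))
tip pred [[250.06227654 207.27239785]] hole pred [[249.50238466 195.91450434]]
```

View pics/w10.png

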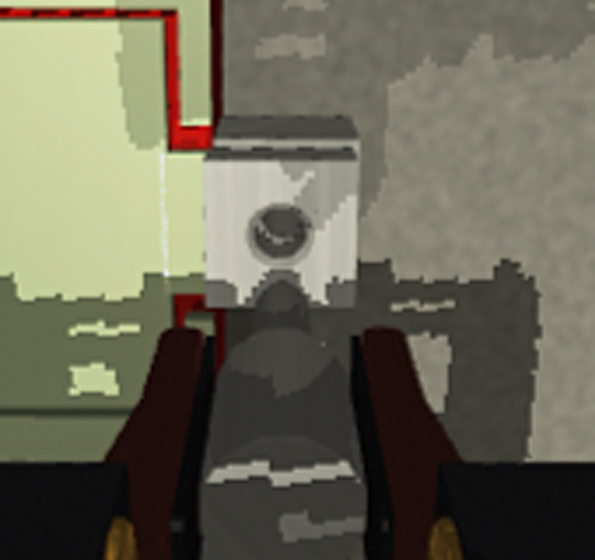

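The crop shows the hole at native (249.7,196) and the pin's tip at (250,209). They are aligned to within about 1 mm. Descending.

>>> move_arm:
  plan:
    - {"linear": [1,0,8],"turn": 0,"fingers": 1}
    - {"linear": [1,0,18],"turn": 0,"fingers": 1}
    - {"linear": [1,0,26],"turn": 0,"fingers": 1}
    - {"linear": [1,0,32],"turn": 0,"fingers": 1}
    - {"linear": [1,0,36],"turn": 0,"fingers": 1}
    - {"linear": [1,0,40],"turn": 0,"fingers": 1}
    - {"linear": [1,0,44],"turn": 0,"fingers": 1}
    - {"linear": [1,0,46],"turn": 0,"fingers": 1}
    - {"linear": [1,0,46],"turn": 0,"fingers": 1}
    - {"linear": [1,0,46],"turn": 0,"fingers": 1}

```text
clock: 16.85
position: [0.6666, -0.1282, 0.1127]
orientation: [-0.0, 0.764, 0.646, -0.0]
ft_force: [-0.4, 1.2, -1.1]
width: 0.0234
gripper_force: 30.0
```

>>> move_arm:
  plan:
    - {"linear": [0,0,2],"turn": 0,"fingers": 1}
    - {"linear": [0,0,4],"turn": 0,"fingers": 1}
    - {"linear": [0,0,6],"turn": 0,"fingers": 1}
    - {"linear": [0,0,8],"turn": 0,"fingers": 1}
    - {"linear": [0,0,10],"turn": 0,"fingers": 1}
    - {"linear": [0,0,12],"turn": 0,"fingers": 1}
    - {"linear": [0,0,14],"turn": 0,"fingers": 1}
    - {"linear": [0,0,16],"turn": 0,"fingers": 1}
    - {"linear": [0,0,18],"turn": 0,"fingers": 1}
    - {"linear": [0,0,20],"turn": 0,"fingers": 1}

```text
clock: 17.85
position: [0.6674, -0.1274, 0.0929]
orientation: [-0.0, 0.764, 0.646, 0.001]
ft_force: [2.5, 5.5, 3.6]
width: 0.0237
gripper_force: 30.0
```

>>> move_arm:
  plan:
    - {"linear": [0.7,0,2],"turn": 0,"fingers": 1}
    - {"linear": [1,0.2,5],"turn": 0,"fingers": 1}
    - {"linear": [1,0.2,8],"turn": 0,"fingers": 1}
    - {"linear": [1,0.2,11],"turn": 0,"fingers": 1}
    - {"linear": [1,0.2,14],"turn": 0,"fingers": 1}
    - {"linear": [1,0.2,17],"turn": 0,"fingers": 1}
    - {"linear": [1,0.2,19],"turn": 0,"fingers": 1}
    - {"linear": [1,0.2,21],"turn": 0,"fingers": 1}
    - {"linear": [1,0.2,22.5],"turn": 0,"fingers": 1}
    - {"linear": [1,0.2,22.5],"turn": 0,"fingers": 1}

```text
clock: 18.85
position: [0.6675, -0.1273, 0.0711]
orientation: [0.0, 0.764, 0.646, 0.0]
ft_force: [0.2, 4.3, 9.5]
width: 0.0236
gripper_force: 30.0
```

>>> move_arm:
  plan:
    - {"linear": [0.5,0,0.5],"turn": 0,"fingers": 1}
    - {"linear": [0.7,0,1],"turn": 0,"fingers": 1}
    - {"linear": [0.7,0,1.5],"turn": 0,"fingers": 1}
    - {"linear": [0.7,0,1.5],"turn": 0,"fingers": 1}
    - {"linear": [0.7,0,1.5],"turn": 0,"fingers": 0.3}
    - {"linear": [0.7,0,1.5],"turn": 0,"fingers": 0.3}
    - {"linear": [0.7,0,1.5],"turn": 0,"fingers": 0}
    - {"linear": [0.7,0,1.5],"turn": 0,"fingers": 0}
    - {"linear": [0.7,0,1.5],"turn": 0,"fingers": 0}
    - {"linear": [0.7,0,1.5],"turn": 0,"fingers": 0}

```text
clock: 19.85
position: [0.6669, -0.1267, 0.0684]
orientation: [-0.0, 0.764, 0.646, -0.0]
ft_force: [-0.1, -0.3, 0.2]
width: 0.0441
gripper_force: 0.0
```

>>> move_arm:
  plan:
    - {"linear": [0,0,-10],"turn": 0,"fingers": 0}
    - {"linear": [0,0,-40],"turn": 0,"fingers": 0}
    - {"linear": [0,0,-80],"turn": 0,"fingers": 0}
    - {"linear": [0,0,-120],"turn": 0,"fingers": 0}
    - {"linear": [0,0,-140],"turn": 0,"fingers": 0}
    - {"linear": [0,0,-150],"turn": 0,"fingers": 0}
    - {"linear": [0,0,-150],"turn": 0,"fingers": 0}
    - {"linear": [0,0,-150],"turn": 0,"fingers": 0}
    - {"linear": [0,0,-150],"turn": 0,"fingers": 0}
    - {"linear": [0,0,-150],"turn": 0,"fingers": 0}

```text
clock: 20.85
position: [0.6662, -0.1263, 0.2169]
orientation: [-0.001, 0.764, 0.646, -0.001]
ft_force: [-0.3, -0.9, -1.0]
width: 0.0439
gripper_force: 0.0
```

```bash
python3 - <<'E'
from h import *
img,m=look('wrist'); i2,ms=look('scene'); it,mt=look('top')
cv2.imwrite('pics/w11.png',np.vstack([np.hstack([cv2.resize(img,(400,300)),cv2.resize(i2[190:290,160:293],(400,300),interpolation=cv2.INTER_CUBIC)]),np.hstack([cv2.resize(it[130:260,120:270],(400,300)),cv2.resize(i2[165:255,260:380],(400,300))])]))
k=1.5625
for n,p in [('b_a',(370,270)),('b_b',(270,325)),('b_c',(221,353))]: print(n,mm(ray(mt,np.array(p)/k,.05)[0]))
print(tool()[:3,3])
E
```

```text
b_a [594. 131.  50.]
b_b [486. 338.  50.]
b_c [432. 438.  50.]
[ 0.66675376 -0.12654483  0.21773056]
```

View pics/w11.png

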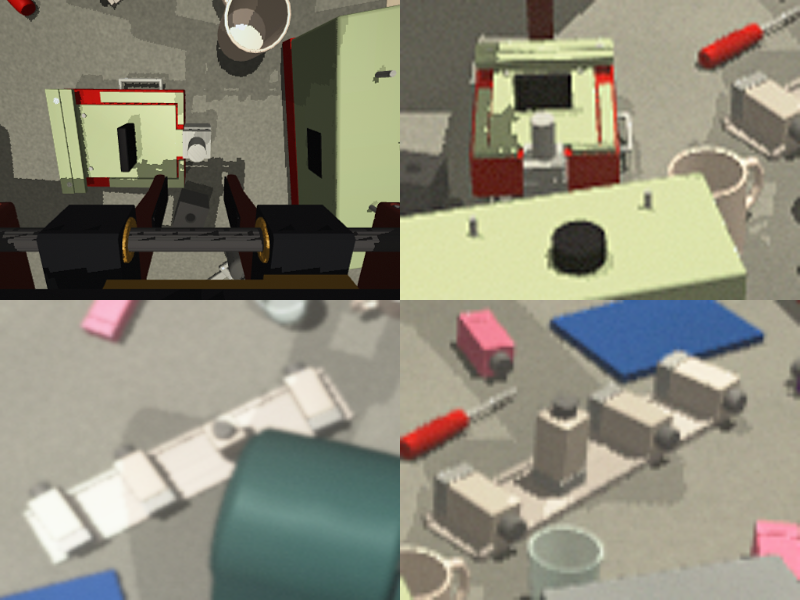

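The pin stands in the knuckle and the cover lies flat. The bottles haven't moved. I'll press lightly on the pin's head to make sure it is fully home.

>>> move_arm:
  plan:
    - {"linear": [0,0,20],"turn": 0,"fingers": 1}
    - {"linear": [0,0,40],"turn": 0,"fingers": 1}
    - {"linear": [0,0,60],"turn": 0,"fingers": 1}
    - {"linear": [0,0,75],"turn": 0,"fingers": 1}
    - {"linear": [0,0,85],"turn": 0,"fingers": 1}
    - {"linear": [0,0,95],"turn": 0,"fingers": 1}
    - {"linear": [0,0,101],"turn": 0,"fingers": 1}
    - {"linear": [0,0,105],"turn": 0,"fingers": 1}
    - {"linear": [0,0,107],"turn": 0,"fingers": 1}
    - {"linear": [0,0,108.5],"turn": 0,"fingers": 1}

```text
clock: 22.0
position: [0.6674, -0.1267, 0.1105]
orientation: [0.0, 0.764, 0.646, 0.0]
ft_force: [0.2, -0.7, 0.3]
width: 0.0005
gripper_force: 0.0
```

No contact at 110.5 mm, so the head is home at 110 mm. On to the bottles.

```bash
python3 -c "
from h import *
go(.594,.131,.23,118)"
```

```text
TCP [ 0.6674 -0.1267  0.1105] linear [ 241.9 -115.2 -119.6] turn 0.915 q6 -0.12
```

>>> move_arm:
  plan:
    - {"linear": [0,0,-45],"turn": 0.0,"fingers": -0.5}
    - {"linear": [0,0,-90],"turn": 0.1,"fingers": -0.5}
    - {"linear": [40,-20,-120],"turn": 0.24,"fingers": -0.5}
    - {"linear": [80,-40,-120],"turn": 0.38,"fingers": -0.5}
    - {"linear": [120,-60,-120],"turn": 0.52,"fingers": -0.5}
    - {"linear": [160,-78,-120],"turn": 0.65,"fingers": -0.5}
    - {"linear": [200,-95,-120],"turn": 0.78,"fingers": -0.5}
    - {"linear": [242,-115,-120],"turn": 0.915,"fingers": -0.5}
    - {"linear": [242,-115,-120],"turn": 0.915,"fingers": -0.5}
    - {"linear": [242,-115,-120],"turn": 0.915,"fingers": -0.5}

```text
clock: 23.0
position: [0.5939, 0.1321, 0.2308]
orientation: [0.0, 0.97, 0.244, 0.001]
ft_force: [0.1, -0.0, -0.4]
width: 0.0658
gripper_force: 0.0
```

```bash
python3 - <<'E'
from h import *
img,m=look('wrist'); cv2.imwrite('pics/w12.png',img); np.save('w12.npy',m['pose']); print(tool()[:3,3],yaw(),telemetry.state()['width'])
E
```

```text
[0.59428611 0.13099194 0.23067534] (np.float64(28.150934657806193), np.float64(-61.84910660669546)) 0.06570207487808816
```

View pics/w12.png

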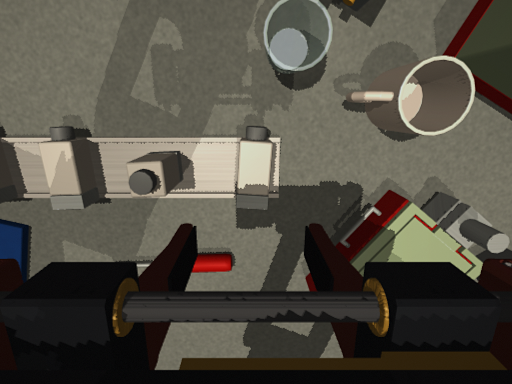

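The wrist view shows bottle a with its cap at (256,133) and foot at (253,205), the standing bottle's cap at (142,181), and bottle b's cap at (62,132). The rails are at rows 138 and 195. The gripper is in line with the lane.

```bash
python3 - <<'E'
from h import *
m=dict(eyes.camera_model('wrist')); m['pose']=np.load('w12.npy'); T=tool(); img=cv2.imread('pics/w12.png'); g=cv2.cvtColor(img,cv2.COLOR_BGR2GRAY)
def tl(n,px,z):
    print(n,((ray(m,px,z)[0]-T[:3,3])@T[:3,:3]*1000).round(1)[:2])
tl('a cap end',(256,127),.043); tl('a body cap-end',(256,140),.05); tl('a foot end',(253,209),.05); tl('a centre',(255,175),.05)
tl('a L',(238,165),.05); tl('a R',(272,165),.05)
tl('rail cap outer L',(10,138),.01);tl('rail cap outer R',(278,138),.01);tl('rail foot outer',(220,197),.01);tl('rail foot L',(20,197),.01)
tl('b4 cap',(142,181),.104); tl('b cap-end',(64,140),.05); tl('b foot',(69,208),.05)
print(g[160,225:285].tolist()); print(g[120:215:1,255].tolist())
E
```

```text
a cap end [57.5  6.1]
a body cap-end [43.1  6. ]
a foot end [-42.    2.9]
a centre [1.3 5.1]
a L [ 13.5 -15.3]
a R [13.6 25.4]
rail cap outer L [  41.2 -312.8]
rail cap outer R [41.8 35.5]
rail foot outer [-38.4 -42.2]
rail foot L [ -38.9 -317.3]
b4 cap [   6.7 -111.3]
b cap-end [  42.6 -217.8]
b foot [ -41.  -226.4]
[206, 206, 206, 206, 206, 206, 206, 207, 206, 207, 196, 168, 160, 132, 184, 209, 215, 213, 213, 213, 212, 213, 213, 213, 213, 212, 212, 212, 211, 212, 211, 211, 211, 210, 210, 211, 211, 211, 211, 210, 210, 210, 210, 211, 204, 149, 104, 101, 100, 126, 198, 208, 207, 198, 135, 115, 115, 115, 116, 119]
[88, 90, 90, 93, 97, 88, 50, 83, 110, 110, 109, 110, 111, 112, 112, 113, 113, 112, 111, 99, 63, 108, 184, 208, 215, 214, 214, 214, 213, 214, 213, 213, 213, 213, 213, 213, 212, 212, 212, 211, 211, 211, 212, 210, 211, 211, 211, 210, 210, 211, 210, 210, 210, 210, 210, 210, 210, 209, 208, 208, 208, 208, 211, 199, 130, 101, 105, 107, 106, 106, 107, 106, 108, 106, 87, 52, 94, 91, 88, 88, 89, 89, 87, 90, 91, 91, 91, 92, 88, 53, 52, 53, 54, 56, 60]
```

>>> move_arm:
  plan:
    - {"linear": [28,5.5,30],"turn": 0.037,"fingers": -0.5}
    - {"linear": [28,5.5,75],"turn": 0.037,"fingers": -0.5}
    - {"linear": [28,5.5,120],"turn": 0.037,"fingers": -0.5}
    - {"linear": [28,5.5,160],"turn": 0.037,"fingers": -0.5}
    - {"linear": [28,5.5,190],"turn": 0.037,"fingers": -0.5}
    - {"linear": [28,5.5,207],"turn": 0.037,"fingers": -0.5}
    - {"linear": [28,5.5,216],"turn": 0.037,"fingers": -0.5}
    - {"linear": [28,5.5,216],"turn": 0.037,"fingers": 1}
    - {"linear": [28,5.5,216],"turn": 0.037,"fingers": 1}
    - {"linear": [28,5.5,216],"turn": 0.037,"fingers": 1}
  newtons: 8

```text
clock: 24.05
position: [0.6226, 0.1392, 0.0156]
orientation: [0.0, 0.975, 0.224, 0.001]
ft_force: [-0.8, -0.2, 1.6]
width: 0.0455
gripper_force: 0.0
```

>>> move_arm:
  plan:
    - {"linear": [0,0,0],"turn": 0,"fingers": 1}
    - {"linear": [0,0,0],"turn": 0,"fingers": 1}
    - {"linear": [0,0,0],"turn": 0,"fingers": 1}
    - {"linear": [-1,0,-10],"turn": 0,"fingers": 1}
    - {"linear": [-3,0,-20],"turn": 0,"fingers": 1}
    - {"linear": [-6,0,-30],"turn": 0,"fingers": 1}
    - {"linear": [-9,0,-40],"turn": 0,"fingers": 1}
    - {"linear": [-13,0,-50],"turn": 0,"fingers": 1}
    - {"linear": [-18,0,-58],"turn": 0,"fingers": 1}
    - {"linear": [-22,0,-65],"turn": 0,"fingers": 1}

```text
clock: 25.05
position: [0.601, 0.1296, 0.0801]
orientation: [-0.0, 0.975, 0.224, 0.0]
ft_force: [0.6, 0.9, -1.9]
width: 0.04
gripper_force: 8.0
```

```bash
python3 - <<'E'
from h import *
print(tool()[:3,3],telemetry.state()['width'],telemetry.state()['ft_force'])
i2,m=look('scene'); x,y=map(int,proj(m,[[.594,.131,.05]])[0]); print(x,y); 
img,_=look('wrist')
cv2.imwrite('pics/w13.png',np.hstack([cv2.resize(i2[y-70:y+50,x-80:x+80],(400,300),interpolation=cv2.INTER_CUBIC),cv2.resize(img,(400,300))]))
E
```

```text
[0.60098374 0.12962687 0.08006667] 0.039971178775052574 [ 0.5901238   0.87795556 -1.93787717]
282 220
```

View pics/w13.png

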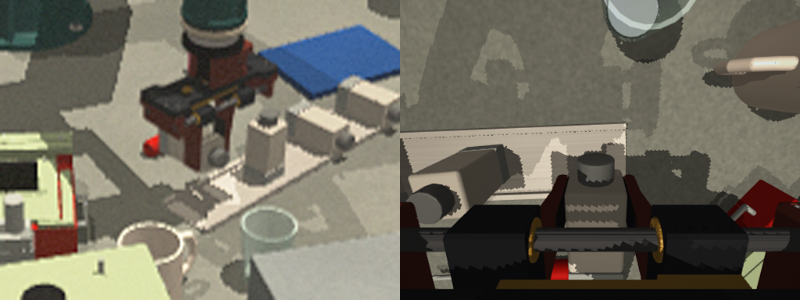

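Bottle a is still lying level in the grip (cap at the top of the wrist view). I'll lower the grip force so it can swing down.

>>> move_arm:
  plan:
    - {"linear": [0,0,0],"turn": 0,"fingers": 1}
    - {"linear": [0,0,0],"turn": 0,"fingers": 1}
    - {"linear": [0,0,0],"turn": 0,"fingers": 1}
    - {"linear": [0,0,0],"turn": 0,"fingers": 1}
    - {"linear": [0,0,0],"turn": 0,"fingers": 1}
    - {"linear": [0,0,0],"turn": 0,"fingers": 1}
    - {"linear": [0,0,0],"turn": 0,"fingers": 1}
    - {"linear": [0,0,0],"turn": 0,"fingers": 1}
    - {"linear": [0,0,0],"turn": 0,"fingers": 1}
    - {"linear": [0,0,0],"turn": 0,"fingers": 1}
  newtons: 4

```text
clock: 26.15
position: [0.6015, 0.1298, 0.0792]
orientation: [-0.0, 0.975, 0.224, 0.0]
ft_force: [0.2, -0.6, -3.0]
width: 0.0398
gripper_force: 4.0
```

```bash
cat > snap.py <<'E'
from h import *
import sys
print(tool()[:3,3].round(4),yaw(),telemetry.state()['width'],telemetry.state()['ft_force'].round(1),telemetry.state()['gripper_force'],telemetry.state()['clock'])
i2,m=look('scene'); x,y=map(int,proj(m,[tool()[:3,3]])[0]); img,_=look('wrist'); x=max(x,80)
cv2.imwrite('pics/%s.png'%sys.argv[1],np.hstack([cv2.resize(i2[y-60:y+60,x-80:x+80],(400,300),interpolation=cv2.INTER_CUBIC),cv2.resize(img,(400,300))]))
E
python3 - <<'E'
from h import *
import numpy as np
# numeric: cap position in the wrist picture (dark grey cap between fingers) as a column profile
img,m=look('wrist'); cv2.imwrite('pics/w14f.png',img); g=cv2.cvtColor(img,cv2.COLOR_BGR2GRAY)
print(g[180:290:3,252].tolist(), telemetry.state()['wrist_torque'],telemetry.state()['ft_force'])
E
```

```text
[77, 80, 81, 80, 81, 82, 81, 81, 82, 82, 122, 172, 182, 181, 181, 77, 42, 33, 32, 34, 38, 37, 37, 37, 36, 36, 36, 36, 36, 41, 58, 58, 34, 35, 58, 133, 130] [-0.00828624  0.02954898 -0.02679732] [ 0.29042906 -0.34177118 -2.57273351]
```

```bash
cat > tilt.py <<'E'
from h import *
def pred(m,G,ex,off=-4,along=27.5):
    ez=np.array([0,0,1.])
    for t in range(0,100,15):
        c,s=np.cos(np.radians(t)),np.sin(np.radians(t)); a=ex*c+ez*s; n=-ex*s+ez*c
        pts=[G+a*d/1000+n*o/1000 for d,o in ((42-along,off),(58-along,off),(58-along,off+13),(58-along,off-13),(-42-along,off))]
        print(t,proj(m,pts).round(0).astype(int).tolist())
if __name__=='__main__':
    T=tool(); G=T[:3,3]+[0,0,.019]; ex=T[:3,0]
    img,m=look('wrist'); print('wrist: capbase captop captop+ captop- foot'); pred(m,G,ex)
    g=cv2.cvtColor(img,cv2.COLOR_BGR2GRAY); print('col252 from row 120',g[120:300:4,252].tolist()); print('row lines'); 
    for r in (190,205,215): print(r,g[r,210:300:4].tolist())
    i2,ms=look('scene'); print('scene'); pred(ms,G,ex)
    h=cv2.cvtColor(i2,cv2.COLOR_BGR2GRAY); cv2.imwrite('pics/s_last.png',i2)
E
python3 tilt.py; python3 - <<'E'
import cv2
w=cv2.resize(cv2.imread('pics/w13.png')[:,400:],(512,384)); g=cv2.cvtColor(w,cv2.COLOR_BGR2GRAY); print('before',g[120:300:4,252].tolist())
E
```

```text
wrist: capbase captop captop+ captop- foot
0 [[249, 228], [249, 200], [249, 208], [250, 193], [250, 353]]
15 [[249, 230], [249, 205], [249, 220], [249, 192], [250, 328]]
30 [[249, 234], [249, 214], [249, 236], [249, 194], [250, 302]]
45 [[249, 240], [249, 227], [249, 255], [249, 202], [250, 278]]
60 [[249, 247], [249, 244], [249, 274], [249, 215], [250, 253]]
75 [[249, 254], [249, 263], [249, 292], [249, 233], [250, 230]]
90 [[249, 263], [249, 281], [249, 306], [249, 254], [250, 208]]
col252 from row 120 [103, 113, 110, 105, 101, 103, 102, 106, 103, 104, 97, 181, 142, 77, 64, 76, 80, 80, 81, 81, 81, 82, 84, 165, 182, 180, 170, 41, 32, 33, 38, 37, 36, 36, 36, 36, 36, 60, 58, 34, 36, 137, 131, 17, 38]
row lines
190 [211, 212, 217, 82, 81, 80, 81, 80, 81, 81, 81, 80, 81, 80, 81, 80, 81, 77, 117, 117, 57, 55, 131]
205 [107, 106, 85, 83, 82, 82, 83, 83, 82, 82, 82, 82, 82, 82, 81, 81, 81, 82, 81, 102, 59, 60, 59]
215 [106, 165, 183, 181, 183, 183, 185, 183, 181, 181, 180, 180, 179, 179, 178, 177, 177, 177, 176, 142, 58, 60, 58]
scene
0 [[287, 213], [291, 215], [291, 211], [290, 218], [269, 202]]
15 [[287, 212], [291, 213], [290, 209], [291, 216], [270, 207]]
30 [[287, 211], [290, 210], [289, 206], [292, 214], [271, 212]]
45 [[287, 209], [290, 208], [288, 204], [292, 212], [274, 217]]
60 [[286, 208], [288, 206], [286, 202], [291, 209], [277, 221]]
75 [[286, 207], [287, 204], [284, 201], [290, 206], [280, 225]]
90 [[285, 206], [285, 202], [282, 200], [288, 204], [284, 228]]
before [103, 110, 107, 102, 99, 102, 101, 103, 100, 101, 176, 179, 169, 175, 174, 172, 171, 171, 160, 39, 42, 44, 47, 72, 92, 92, 91, 91, 38, 35, 56, 61, 66, 68, 67, 68, 82, 107, 67, 67, 67, 79, 108, 19, 38]
```

The foot is now at rows 172–208 ahead of the fingers, which matches the prediction for a bottle hanging upright. I'll set it down at the lane's middle.

>>> move_arm:
  plan:
    - {"linear": [-3,0,0],"turn": 0,"fingers": 1}
    - {"linear": [-6,0,3],"turn": 0,"fingers": 1}
    - {"linear": [-8,0,7],"turn": 0,"fingers": 1}
    - {"linear": [-8,0,11],"turn": 0,"fingers": 1}
    - {"linear": [-8,0,15],"turn": 0,"fingers": 1}
    - {"linear": [-8,0,18],"turn": 0,"fingers": 1}
    - {"linear": [-8,0,21],"turn": 0,"fingers": 1}
    - {"linear": [-8,0,23],"turn": 0,"fingers": 1}
    - {"linear": [-8,0,24],"turn": 0,"fingers": 1}
    - {"linear": [-8,0,24],"turn": 0,"fingers": 1}

```text
clock: 27.3
position: [0.595, 0.1268, 0.0556]
orientation: [-0.0, 0.975, 0.224, 0.001]
ft_force: [-0.7, 0.8, 3.7]
width: 0.04
gripper_force: 4.0
```

```bash
python3 tilt.py | grep -v '^scene' ; python3 -c "
from h import *
print(telemetry.state()['ft_force'],tool()[:3,3])"
```

```text
wrist: capbase captop captop+ captop- foot
0 [[249, 228], [249, 200], [249, 208], [250, 193], [250, 353]]
15 [[249, 230], [249, 205], [249, 220], [249, 192], [250, 328]]
30 [[249, 234], [249, 214], [249, 236], [249, 194], [250, 302]]
45 [[249, 239], [249, 227], [249, 255], [249, 202], [250, 278]]
60 [[249, 246], [249, 244], [249, 274], [249, 215], [250, 253]]
75 [[249, 254], [249, 263], [249, 292], [249, 233], [250, 230]]
90 [[249, 262], [249, 281], [249, 306], [249, 254], [250, 208]]
col252 from row 120 [107, 103, 101, 100, 101, 102, 103, 100, 102, 121, 177, 162, 169, 174, 165, 61, 70, 74, 75, 75, 76, 76, 76, 76, 154, 179, 179, 180, 35, 39, 39, 85, 35, 37, 35, 35, 36, 35, 35, 35, 35, 34, 35, 20, 38]
row lines
190 [171, 171, 172, 76, 75, 75, 75, 75, 75, 74, 74, 75, 74, 74, 74, 74, 74, 72, 63, 64, 161, 123, 124]
205 [102, 150, 77, 76, 77, 76, 76, 76, 75, 77, 76, 76, 76, 76, 76, 76, 76, 76, 76, 88, 111, 55, 57]
215 [101, 123, 126, 125, 125, 126, 126, 126, 126, 128, 129, 130, 131, 132, 133, 134, 135, 136, 137, 133, 90, 56, 58]
0 [[285, 218], [289, 220], [289, 217], [288, 223], [268, 207]]
15 [[285, 217], [289, 218], [288, 214], [289, 222], [268, 212]]
30 [[285, 216], [288, 216], [287, 212], [290, 219], [270, 217]]
45 [[285, 215], [288, 213], [286, 210], [290, 217], [272, 222]]
60 [[285, 214], [287, 211], [284, 208], [289, 214], [275, 226]]
75 [[284, 212], [285, 209], [282, 206], [288, 212], [278, 230]]
90 [[283, 212], [283, 207], [281, 206], [286, 209], [282, 233]]
[-0.26857967  1.86801742  4.43477446] [0.59501243 0.12679137 0.05562857]
```

```bash
python3 -c "
from h import *
go(.490,.327,.23,118.15)"
```

```text
TCP [0.595  0.1268 0.0556] linear [  -6.8 -226.  -174.4] turn -0.04 q6 1.21
```

>>> move_arm:
  plan:
    - {"linear": [0,0,0],"turn": 0,"fingers": -0.5}
    - {"linear": [0,0,0],"turn": 0,"fingers": -0.5}
    - {"linear": [0,0,0],"turn": 0,"fingers": -0.5}
    - {"linear": [0,0,0],"turn": 0,"fingers": -0.5}
    - {"linear": [0,0,-10],"turn": 0,"fingers": -0.5}
    - {"linear": [0,0,-40],"turn": 0,"fingers": -0.5}
    - {"linear": [0,0,-80],"turn": 0,"fingers": -0.5}
    - {"linear": [0,0,-120],"turn": 0,"fingers": -0.5}
    - {"linear": [0,0,-160],"turn": 0,"fingers": -0.5}
    - {"linear": [0,0,-175],"turn": 0,"fingers": -0.5}

```text
clock: 28.4
position: [0.5965, 0.1266, 0.2357]
orientation: [0.0, 0.975, 0.224, 0.004]
ft_force: [0.2, 0.3, 0.4]
width: 0.0655
gripper_force: 0.0
```

```bash
python3 - <<'E'
from h import *
img,m=look('wrist'); cv2.imwrite('pics/w15.png',img); np.save('w15.npy',m['pose']); T=tool()
g=cv2.cvtColor(img,cv2.COLOR_BGR2GRAY)
c=T[:3,3]+T[:3,0]*.004
print('cap pred',proj(m,[[c[0],c[1],.104]]),'edges',proj(m,[np.r_[c[:2]+s*.013*T[:2,0],.104] for s in (1,-1)]).round(0).tolist(),'shoulder',proj(m,[np.r_[c[:2]+s*.02*T[:2,0],.088] for s in (1,-1)]).round(0).tolist())
x=int(proj(m,[[c[0],c[1],.104]])[0,0]); print('col',x,list(zip(range(110,260,4),g[110:260:4,x].tolist())))
y=int(proj(m,[[c[0],c[1],.104]])[0,1]); print('row',y,list(zip(range(200,300,3),g[y,200:300:3].tolist())))
E
```

```text
cap pred [[249.59815889 182.78375068]] edges [[250.0, 170.0], [250.0, 195.0]] shoulder [[250.0, 161.0], [250.0, 197.0]]
col 249 [(110, 93), (114, 114), (118, 119), (122, 111), (126, 117), (130, 94), (134, 90), (138, 138), (142, 165), (146, 170), (150, 93), (154, 68), (158, 67), (162, 181), (166, 142), (170, 126), (174, 124), (178, 121), (182, 120), (186, 120), (190, 55), (194, 93), (198, 64), (202, 54), (206, 55), (210, 56), (214, 53), (218, 54), (222, 57), (226, 53), (230, 122), (234, 118), (238, 120), (242, 112), (246, 117), (250, 116), (254, 110), (258, 114)]
row 182 [(200, 200), (203, 199), (206, 197), (209, 197), (212, 196), (215, 196), (218, 196), (221, 196), (224, 197), (227, 198), (230, 192), (233, 198), (236, 209), (239, 120), (242, 120), (245, 120), (248, 120), (251, 121), (254, 119), (257, 119), (260, 101), (263, 156), (266, 156), (269, 104), (272, 105), (275, 66), (278, 118), (281, 117), (284, 116), (287, 115), (290, 118), (293, 116), (296, 122), (299, 122)]
```

>>> move_arm:
  plan:
    - {"linear": [0,-25,0],"turn": -0.04,"fingers": -0.5}
    - {"linear": [-1,-60,0],"turn": -0.04,"fingers": -0.5}
    - {"linear": [-3,-95,0],"turn": -0.04,"fingers": -0.5}
    - {"linear": [-4,-130,0],"turn": -0.04,"fingers": -0.5}
    - {"linear": [-5,-165,0],"turn": -0.04,"fingers": -0.5}
    - {"linear": [-6,-195,0],"turn": -0.04,"fingers": -0.5}
    - {"linear": [-7,-215,0],"turn": -0.04,"fingers": -0.5}
    - {"linear": [-7,-226,0],"turn": -0.04,"fingers": -0.5}
    - {"linear": [-7,-226,0],"turn": -0.04,"fingers": -0.5}
    - {"linear": [-7,-226,0],"turn": -0.04,"fingers": -0.5}

```text
clock: 29.45
position: [0.4895, 0.326, 0.23]
orientation: [0.0, 0.97, 0.244, -0.0]
ft_force: [0.0, -0.4, -0.5]
width: 0.0657
gripper_force: 0.0
```

```bash
cat > lane.py <<'E'
from h import *
def boxes(img,m,T,z=.05):
    "lying bottles: bright body tops as rotated boxes, in tool mm"
    hsv=cv2.cvtColor(img,cv2.COLOR_BGR2HSV); k=cv2.inRange(hsv,(0,0,205),(180,60,255)); k=cv2.morphologyEx(k,cv2.MORPH_OPEN,np.ones((5,5)))
    for c in cv2.findContours(k,0,2)[0]:
        if cv2.contourArea(c)>500:
            r=cv2.minAreaRect(c); b=cv2.boxPoints(r); P=(ray(m,b,z)-T[:3,3])@T[:3,:3]*1000
            print('box px',np.round(r[0]),np.round(r[1]),round(r[2],1),'tool corners',P[:,:2].round(0).tolist())
if __name__=='__main__':
    T=tool(); img,m=look('wrist'); cv2.imwrite('pics/w16.png',img); np.save('w16.npy',m['pose']); print(T[:3,3],yaw())
    boxes(img,m,T); g=cv2.cvtColor(img,cv2.COLOR_BGR2GRAY)
    for r in (133,150,165,180,200): print(r,list(zip(range(210,300,4),g[r,210:300:4].tolist())))
    print('col',[(y,int(g[y,250])) for y in range(110,225,4)])
E
python3 lane.py
```

```text
[0.48950072 0.32600804 0.23000888] (np.float64(28.147541563915794), np.float64(-61.852454589984006))
box px [286. 162.] [37. 45.] 90.0 tool corners [[40.0, 17.0], [40.0, 69.0], [-5.0, 72.0], [-5.0, 17.0]]
133 [(210, 90), (214, 97), (218, 96), (222, 91), (226, 96), (230, 86), (234, 78), (238, 90), (242, 84), (246, 70), (250, 52), (254, 33), (258, 114), (262, 115), (266, 97), (270, 107), (274, 117), (278, 107), (282, 113), (286, 116), (290, 110), (294, 111), (298, 116)]
150 [(210, 168), (214, 167), (218, 167), (222, 166), (226, 169), (230, 182), (234, 181), (238, 181), (242, 180), (246, 178), (250, 215), (254, 211), (258, 71), (262, 90), (266, 195), (270, 195), (274, 194), (278, 194), (282, 194), (286, 193), (290, 193), (294, 194), (298, 193)]
165 [(210, 162), (214, 162), (218, 162), (222, 161), (226, 141), (230, 177), (234, 177), (238, 176), (242, 175), (246, 174), (250, 210), (254, 209), (258, 123), (262, 95), (266, 197), (270, 195), (274, 195), (278, 195), (282, 194), (286, 193), (290, 194), (294, 193), (298, 192)]
180 [(210, 168), (214, 168), (218, 168), (222, 168), (226, 142), (230, 172), (234, 171), (238, 170), (242, 169), (246, 168), (250, 207), (254, 207), (258, 146), (262, 101), (266, 206), (270, 192), (274, 201), (278, 199), (282, 198), (286, 197), (290, 196), (294, 194), (298, 194)]
200 [(210, 94), (214, 90), (218, 93), (222, 94), (226, 99), (230, 48), (234, 48), (238, 87), (242, 86), (246, 88), (250, 88), (254, 89), (258, 91), (262, 51), (266, 52), (270, 50), (274, 51), (278, 49), (282, 52), (286, 53), (290, 51), (294, 50), (298, 51)]
col [(110, 112), (114, 112), (118, 113), (122, 106), (126, 53), (130, 54), (134, 52), (138, 37), (142, 183), (146, 215), (150, 215), (154, 214), (158, 212), (162, 212), (166, 210), (170, 210), (174, 208), (178, 208), (182, 209), (186, 105), (190, 106), (194, 79), (198, 86), (202, 87), (206, 90), (210, 51), (214, 50), (218, 48), (222, 53)]
```

>>> move_arm:
  plan:
    - {"linear": [28,-7.5,30],"turn": 0,"fingers": -0.5}
    - {"linear": [28,-7.5,75],"turn": 0,"fingers": -0.5}
    - {"linear": [28,-7.5,120],"turn": 0,"fingers": -0.5}
    - {"linear": [28,-7.5,160],"turn": 0,"fingers": -0.5}
    - {"linear": [28,-7.5,190],"turn": 0,"fingers": -0.5}
    - {"linear": [28,-7.5,206],"turn": 0,"fingers": -0.5}
    - {"linear": [28,-7.5,215],"turn": 0,"fingers": -0.5}
    - {"linear": [28,-7.5,215],"turn": 0,"fingers": 1}
    - {"linear": [28,-7.5,215],"turn": 0,"fingers": 1}
    - {"linear": [28,-7.5,215],"turn": 0,"fingers": 1}
  newtons: 6

```text
clock: 30.5
position: [0.5116, 0.3468, 0.0166]
orientation: [-0.0, 0.97, 0.243, 0.001]
ft_force: [0.1, -0.5, -0.3]
width: 0.0454
gripper_force: 0.2
```

>>> move_arm:
  plan:
    - {"linear": [0,0,0],"turn": 0,"fingers": 1}
    - {"linear": [0,0,0],"turn": 0,"fingers": 1}
    - {"linear": [0,0,0],"turn": 0,"fingers": 1}
    - {"linear": [-1,0,-10],"turn": 0,"fingers": 1}
    - {"linear": [-3,0,-20],"turn": 0,"fingers": 1}
    - {"linear": [-6,0,-30],"turn": 0,"fingers": 1}
    - {"linear": [-9,0,-40],"turn": 0,"fingers": 1}
    - {"linear": [-13,0,-50],"turn": 0,"fingers": 1}
    - {"linear": [-18,0,-58],"turn": 0,"fingers": 1}
    - {"linear": [-22,0,-65],"turn": 0,"fingers": 1}

```text
clock: 31.5
position: [0.4905, 0.3358, 0.0811]
orientation: [-0.0, 0.97, 0.243, 0.0]
ft_force: [0.4, -0.6, -2.1]
width: 0.0398
gripper_force: 6.0
```

>>> move_arm:
  plan:
    - {"linear": [0,0,0],"turn": 0,"fingers": 1}
    - {"linear": [0,0,0],"turn": 0,"fingers": 1}
    - {"linear": [0,0,0],"turn": 0,"fingers": 1}
    - {"linear": [0,0,0],"turn": 0,"fingers": 1}
    - {"linear": [0,0,0],"turn": 0,"fingers": 1}
    - {"linear": [0,0,0],"turn": 0,"fingers": 1}
    - {"linear": [0,0,0],"turn": 0,"fingers": 1}
    - {"linear": [0,0,0],"turn": 0,"fingers": 1}
    - {"linear": [0,0,0],"turn": 0,"fingers": 1}
    - {"linear": [0,0,0],"turn": 0,"fingers": 1}
  newtons: 4

```text
clock: 32.5
position: [0.491, 0.3361, 0.0802]
orientation: [-0.0, 0.97, 0.243, 0.0]
ft_force: [0.8, 0.2, -2.6]
width: 0.0403
gripper_force: 4.0
```

```bash
python3 tilt.py | sed -n '/col252/,/scene/p' ; python3 -c "
from h import *
print(telemetry.state()['ft_force'],tool()[:3,3])"
```

```text
col252 from row 120 [103, 99, 95, 99, 101, 101, 101, 100, 99, 100, 78, 172, 170, 163, 163, 160, 153, 60, 61, 59, 66, 167, 66, 87, 91, 92, 94, 95, 96, 47, 37, 38, 39, 38, 38, 37, 73, 71, 68, 106, 120, 118, 116, 16, 37]
row lines
190 [167, 166, 166, 166, 165, 165, 164, 165, 165, 52, 61, 60, 61, 60, 60, 105, 101, 102, 102, 102, 102, 97, 201]
205 [60, 86, 168, 172, 171, 172, 171, 171, 172, 176, 55, 60, 60, 174, 155, 172, 171, 171, 170, 105, 101, 102, 101]
215 [62, 74, 176, 85, 176, 158, 144, 88, 91, 90, 91, 89, 90, 86, 57, 68, 63, 174, 170, 111, 106, 107, 106]
scene
[-0.36877865 -0.11092733 -1.65611414] [0.49104351 0.33604985 0.0802321 ]
```

Bottle b is still level (its cap shows at rows 208–236), so I'll loosen to 3 N and shake it gently.

>>> move_arm:
  plan:
    - {"linear": [0,0,0],"turn": 0,"fingers": 1}
    - {"linear": [0,0,0],"turn": 0,"fingers": 1}
    - {"linear": [0,0,-6],"turn": 0,"fingers": 1}
    - {"linear": [0,0,0],"turn": 0,"fingers": 1}
    - {"linear": [0,0,-6],"turn": 0,"fingers": 1}
    - {"linear": [0,0,0],"turn": 0,"fingers": 1}
    - {"linear": [0,0,0],"turn": 0,"fingers": 1}
    - {"linear": [0,0,0],"turn": 0,"fingers": 1}
    - {"linear": [0,0,0],"turn": 0,"fingers": 1}
    - {"linear": [0,0,0],"turn": 0,"fingers": 1}
  newtons: 3

```text
clock: 33.6
position: [0.491, 0.3361, 0.0802]
orientation: [-0.0, 0.97, 0.243, 0.0]
ft_force: [0.6, -0.5, -2.3]
width: 0.0398
gripper_force: 3.0
```

```bash
python3 tilt.py | sed -n '/col252/,/scene/p' ; python3 -c "
from h import *
print(telemetry.state()['ft_force'],tool()[:3,3])"
```

```text
col252 from row 120 [102, 98, 95, 100, 100, 100, 101, 99, 98, 100, 77, 172, 168, 163, 163, 160, 154, 57, 61, 59, 62, 162, 58, 46, 96, 98, 99, 102, 103, 29, 38, 39, 39, 38, 38, 38, 33, 70, 68, 93, 119, 119, 115, 15, 36]
row lines
190 [166, 166, 166, 165, 166, 165, 164, 165, 164, 52, 60, 60, 60, 60, 59, 57, 101, 101, 102, 103, 102, 96, 202]
205 [60, 89, 172, 174, 175, 176, 176, 174, 173, 173, 173, 177, 173, 174, 173, 173, 172, 172, 171, 106, 101, 102, 101]
215 [62, 58, 184, 167, 185, 165, 186, 84, 89, 92, 94, 91, 87, 48, 71, 70, 61, 181, 177, 117, 106, 107, 106]
scene
[ 0.59655562  0.18191241 -1.11988594] [0.49107757 0.33611643 0.08022933]
```

>>> move_arm:
  plan:
    - {"linear": [0,0,-14],"turn": 0,"fingers": 1}
    - {"linear": [0,0,0],"turn": 0,"fingers": 1}
    - {"linear": [0,0,-14],"turn": 0,"fingers": 1}
    - {"linear": [0,0,0],"turn": 0,"fingers": 1}
    - {"linear": [0,0,-14],"turn": 0,"fingers": 1}
    - {"linear": [0,0,0],"turn": 0,"fingers": 1}
    - {"linear": [0,0,-14],"turn": 0,"fingers": 1}
    - {"linear": [0,0,0],"turn": 0,"fingers": 1}
    - {"linear": [0,0,0],"turn": 0,"fingers": 1}
    - {"linear": [0,0,0],"turn": 0,"fingers": 1}
  newtons: 3

```text
clock: 34.7
position: [0.4904, 0.3358, 0.0795]
orientation: [0.0, 0.97, 0.243, -0.001]
ft_force: [-0.2, 0.4, -2.2]
width: 0.04
gripper_force: 3.0
```

```bash
python3 tilt.py | sed -n '/col252/,/scene/p' ; python3 - <<'E'
from h import *
print(telemetry.state()['ft_force'],tool()[:3,3])
g=cv2.cvtColor(cv2.imread('pics/s_last.png'),cv2.COLOR_BGR2GRAY)
# coarse map of the scene picture round the held bottle
m=eyes.camera_model('scene'); x,y=map(int,proj(m,[tool()[:3,3]])[0]); print(x,y)
print(g[y-24:y+30:3,x-30:x+33:3])
E
```

```text
col252 from row 120 [102, 98, 96, 102, 101, 102, 100, 99, 98, 102, 119, 173, 161, 165, 164, 161, 167, 58, 46, 55, 60, 177, 199, 196, 26, 95, 112, 111, 110, 36, 37, 36, 37, 35, 36, 34, 35, 39, 107, 117, 120, 120, 119, 16, 36]
row lines
190 [168, 166, 167, 166, 167, 156, 54, 53, 59, 59, 59, 58, 59, 59, 59, 58, 102, 102, 101, 102, 102, 208, 200]
205 [60, 78, 188, 191, 192, 193, 194, 194, 193, 191, 190, 188, 187, 185, 184, 183, 182, 180, 179, 91, 101, 101, 102]
215 [61, 74, 51, 212, 167, 192, 101, 204, 193, 131, 17, 51, 69, 66, 181, 191, 189, 188, 186, 102, 104, 105, 106]
scene
[ 0.17010516  0.36303733 -1.88703532] [0.49087794 0.33599821 0.07995953]
330 189
[[144 141 145 139  41  55  51  58  67  54  51  42  70  34  95  45  38  88
   66 166 162]
 [138 140 144 141  51  49  40  55  71  64  75  44  56  76  53  33  78  91
   94  88 150]
 [136 138  69  84  42  50  53  45  44  47 110  44  40  51  81  89  93  87
   91  90  91]
 [169 156  56  61  81  50  46  49  45  56  58  41  39  48  84  82  81  77
   87  92  92]
 [166 169 170 122  42  99  74  49  48  47  51  59  38  48  78  80  81  82
   81  8
[... 464 characters left out ...]
2 155 111 167 167 166 101 102 101 102  96  92  97 100  99 103
  101  72 100]
 [140 196  65  63  72 158 158  77 101  99 104  98  95 215 149  90  98 106
  101  97  74]
 [ 90 100 239 181 233 130  83  91  99 103 103 100 115 205 206 206 154 152
  104  74 119]
 [ 94 106 109  97 119 124 112 121  88  86 100  87 148 202 204 206 151 109
  144  99 141]
 [100 106 106 106 120 125 129 111  98  94  91 148 209 204 183 113 138 140
  137 142 141]
 [103 102 109 105 120 119 135 130 128 109 143 203 198 112 131 145 141 143
  143 139 141]
 [106 103 106 116 120 119 125 234 236 236 204 147 131 145 144 143 141 141
  144 144 142]
 [ 94 107 106 119 111 133 235 231 222 183 111 146 146 142 142 144 142 142
  141 141 142]]
```

The cap has moved from row 212 to about 220, so the bottle is turning. More shaking.

>>> move_arm:
  plan:
    - {"linear": [0,0,-24],"turn": 0,"fingers": 1}
    - {"linear": [0,0,0],"turn": 0,"fingers": 1}
    - {"linear": [0,0,-24],"turn": 0,"fingers": 1}
    - {"linear": [0,0,0],"turn": 0,"fingers": 1}
    - {"linear": [0,0,-24],"turn": 0,"fingers": 1}
    - {"linear": [0,0,0],"turn": 0,"fingers": 1}
    - {"linear": [0,0,-24],"turn": 0,"fingers": 1}
    - {"linear": [0,0,0],"turn": 0,"fingers": 1}
    - {"linear": [0,0,-24],"turn": 0,"fingers": 1}
    - {"linear": [0,0,0],"turn": 0,"fingers": 1}

```text
clock: 35.8
position: [0.4949, 0.3382, 0.0844]
orientation: [-0.001, 0.97, 0.243, 0.005]
ft_force: [0.7, 0.9, -2.3]
width: 0.04
gripper_force: 3.0
```

>>> move_arm:
  plan:
    - {"linear": [0,0,-24],"turn": 0,"fingers": 1}
    - {"linear": [0,0,0],"turn": 0,"fingers": 1}
    - {"linear": [0,0,-24],"turn": 0,"fingers": 1}
    - {"linear": [0,0,0],"turn": 0,"fingers": 1}
    - {"linear": [0,0,-24],"turn": 0,"fingers": 1}
    - {"linear": [0,0,0],"turn": 0,"fingers": 1}
    - {"linear": [0,0,-24],"turn": 0,"fingers": 1}
    - {"linear": [0,0,0],"turn": 0,"fingers": 1}
    - {"linear": [0,0,0],"turn": 0,"fingers": 1}
    - {"linear": [0,0,0],"turn": 0,"fingers": 1}

```text
clock: 36.8
position: [0.4904, 0.3357, 0.0799]
orientation: [0.0, 0.97, 0.243, -0.001]
ft_force: [-0.2, 1.0, -1.4]
width: 0.0399
gripper_force: 3.0
```

```bash
python3 tilt.py | sed -n '/col252/,/scene/p' ; python3 - <<'E'
from h import *
print(telemetry.state()['ft_force'],tool()[:3,3])
E
```

```text
col252 from row 120 [104, 100, 97, 103, 102, 104, 102, 101, 101, 106, 146, 174, 165, 167, 166, 165, 53, 83, 70, 70, 71, 71, 72, 101, 176, 181, 136, 30, 31, 34, 36, 36, 35, 35, 35, 36, 35, 34, 35, 34, 125, 120, 123, 17, 37]
row lines
190 [169, 169, 169, 169, 70, 69, 69, 69, 69, 69, 68, 70, 69, 68, 68, 68, 63, 104, 118, 206, 203, 203, 203]
205 [61, 61, 60, 74, 72, 73, 72, 72, 72, 71, 72, 71, 71, 72, 71, 72, 70, 70, 102, 102, 102, 103, 103]
215 [62, 63, 64, 65, 63, 65, 64, 65, 86, 168, 166, 167, 168, 168, 168, 167, 165, 164, 144, 107, 106, 106, 107]
scene
[ 0.34032377 -0.01720748 -2.40929059] [0.49104948 0.33609597 0.08050547]
```

Bottle b's foot now shows at rows 185–210, as bottle a's did when upright. Setting it down, then releasing.

>>> move_arm:
  plan:
    - {"linear": [-3,0,0],"turn": 0,"fingers": 1}
    - {"linear": [-6,0,3],"turn": 0,"fingers": 1}
    - {"linear": [-8,0,7],"turn": 0,"fingers": 1}
    - {"linear": [-8,0,11],"turn": 0,"fingers": 1}
    - {"linear": [-8,0,15],"turn": 0,"fingers": 1}
    - {"linear": [-8,0,18],"turn": 0,"fingers": 1}
    - {"linear": [-8,0,21],"turn": 0,"fingers": 1}
    - {"linear": [-8,0,23],"turn": 0,"fingers": 1}
    - {"linear": [-8,0,25],"turn": 0,"fingers": 1}
    - {"linear": [-8,0,25],"turn": 0,"fingers": 1}

```text
clock: 37.9
position: [0.4838, 0.3322, 0.0547]
orientation: [-0.0, 0.97, 0.243, -0.0]
ft_force: [1.4, 0.9, 1.6]
width: 0.0401
gripper_force: 3.0
```

```bash
python3 tilt.py | sed -n '/col252/,/scene/p' ; python3 - <<'E'
from h import *
print(telemetry.state()['ft_force'],tool()[:3,3])
E
```

```text
col252 from row 120 [98, 103, 105, 104, 104, 102, 101, 101, 105, 163, 177, 136, 169, 169, 166, 168, 167, 59, 135, 73, 75, 75, 76, 75, 76, 76, 76, 127, 172, 149, 67, 29, 31, 31, 31, 36, 35, 36, 35, 34, 34, 35, 35, 20, 38]
row lines
190 [171, 171, 170, 160, 60, 60, 59, 59, 58, 59, 59, 59, 58, 58, 58, 59, 58, 53, 86, 163, 162, 181, 203]
205 [85, 170, 163, 76, 75, 75, 75, 75, 75, 75, 75, 74, 75, 74, 74, 75, 75, 74, 84, 104, 104, 104, 210]
215 [65, 65, 63, 76, 77, 77, 77, 76, 75, 76, 76, 76, 77, 76, 75, 75, 75, 75, 74, 108, 109, 110, 110]
scene
[ 0.60432665  1.15982963 -1.47356883] [0.48365187 0.33211647 0.05472996]
```

>>> move_arm:
  plan:
    - {"linear": [3,0,0],"turn": 0,"fingers": 1}
    - {"linear": [6,0,1],"turn": 0,"fingers": 1}
    - {"linear": [6,0,2],"turn": 0,"fingers": 1}
    - {"linear": [6,0,3],"turn": 0,"fingers": 1}
    - {"linear": [6,0,3],"turn": 0,"fingers": 1}
    - {"linear": [6,0,3],"turn": 0,"fingers": 1}
    - {"linear": [6,0,3],"turn": 0,"fingers": 1}
    - {"linear": [6,0,3],"turn": 0,"fingers": 1}
    - {"linear": [6,0,3],"turn": 0,"fingers": 1}
    - {"linear": [6,0,3],"turn": 0,"fingers": 1}

```text
clock: 39.0
position: [0.4893, 0.3352, 0.0521]
orientation: [-0.0, 0.97, 0.243, 0.0]
ft_force: [0.7, 0.6, -0.1]
width: 0.0402
gripper_force: 3.0
```

```bash
python3 tilt.py | sed -n '/col252/,/scene/p' ; python3 - <<'E'
from h import *
for i in range(3): print(telemetry.state()['ft_force'].round(1),tool()[:3,3]); look('top')
E
```

```text
col252 from row 120 [106, 102, 99, 103, 104, 104, 106, 103, 101, 101, 105, 83, 176, 171, 167, 169, 166, 167, 168, 54, 86, 68, 69, 69, 70, 71, 71, 71, 73, 62, 68, 68, 68, 30, 31, 32, 32, 36, 35, 36, 36, 36, 35, 21, 37]
row lines
190 [171, 171, 169, 170, 170, 170, 170, 169, 169, 169, 168, 168, 167, 167, 167, 166, 165, 166, 165, 165, 164, 164, 207]
205 [154, 166, 166, 69, 65, 69, 60, 59, 70, 61, 69, 69, 69, 69, 69, 68, 68, 62, 107, 103, 101, 191, 204]
215 [62, 61, 59, 58, 59, 59, 59, 58, 58, 61, 69, 70, 69, 69, 70, 70, 69, 69, 64, 103, 102, 103, 102]
scene
[0.8 0.2 1.4] [0.48925926 0.3351278  0.05213534]
[-0.1  0.4  0.1] [0.48926655 0.33512997 0.05213243]
[ 0.9  0.1 -0.4] [0.48925695 0.33511666 0.05214231]
```

```bash
python3 - <<'E'
from h import *
T=tool(); img,m=look('wrist'); g=cv2.cvtColor(img,cv2.COLOR_BGR2GRAY); print([(y,int(g[y,252])) for y in range(160,260,2)])
for r in (194,200,240): 
  for z in (.004,.01,.02): print(r,z,((ray(m,[252,r],z)[0]-T[:3,3])@T[:3,:3]*1000).round(1)[:2])
p0=np.array([.5943,.1310]); print('lane x of TCP',(T[:2,3]-p0)@T[:2,0]*1000-1.5)
E
```

```text
[(160, 105), (162, 100), (164, 93), (166, 179), (168, 176), (170, 177), (172, 166), (174, 167), (176, 167), (178, 169), (180, 168), (182, 166), (184, 165), (186, 164), (188, 167), (190, 168), (192, 168), (194, 154), (196, 54), (198, 49), (200, 89), (202, 65), (204, 69), (206, 69), (208, 70), (210, 69), (212, 70), (214, 71), (216, 71), (218, 71), (220, 70), (222, 71), (224, 71), (226, 72), (228, 72), (230, 72), (232, 71), (234, 82), (236, 63), (238, 66), (240, 67), (242, 67), (244, 69), (246, 68), (248, 68), (250, 64), (252, 29), (254, 31), (256, 31), (258, 31)]
194 0.004 [15.6  1.8]
194 0.01 [17.3  1.7]
194 0.02 [20.2  1.7]
200 0.004 [10.9  1.8]
200 0.01 [12.7  1.7]
200 0.02 [15.9  1.7]
240 0.004 [-22.2   1.9]
240 0.01 [-19.4   1.8]
240 0.02 [-14.7   1.7]
lane x of TCP 2.270432401164467
```

The foot stands on the floor, tipped back about 12°. I'll bring the grip back 9 mm, let go and rise.

>>> move_arm:
  plan:
    - {"linear": [-3,0,0],"turn": 0,"fingers": 1}
    - {"linear": [-6,0,0],"turn": 0,"fingers": 1}
    - {"linear": [-9,0,0],"turn": 0,"fingers": 1}
    - {"linear": [-9,0,0],"turn": 0,"fingers": 1}
    - {"linear": [-9,0,0],"turn": 0,"fingers": -0.5}
    - {"linear": [-9,0,0],"turn": 0,"fingers": -0.5}
    - {"linear": [-9,0,0],"turn": 0,"fingers": -0.5}
    - {"linear": [-9,0,0],"turn": 0,"fingers": -0.5}
    - {"linear": [-9,0,0],"turn": 0,"fingers": -0.5}
    - {"linear": [-9,0,-10],"turn": 0,"fingers": -0.5}

```text
clock: 40.3
position: [0.4803, 0.3303, 0.0615]
orientation: [0.0, 0.97, 0.243, -0.001]
ft_force: [-1.1, 0.6, 0.6]
width: 0.0658
gripper_force: 0.0
```

>>> move_arm:
  plan:
    - {"linear": [0,0,-30],"turn": 0,"fingers": -0.5}
    - {"linear": [0,0,-70],"turn": 0,"fingers": -0.5}
    - {"linear": [0,0,-110],"turn": 0,"fingers": -0.5}
    - {"linear": [0,0,-150],"turn": 0,"fingers": -0.5}
    - {"linear": [0,0,-168],"turn": 0,"fingers": -0.5}
    - {"linear": [0,0,-168],"turn": 0,"fingers": -0.5}
    - {"linear": [0,0,-168],"turn": 0,"fingers": -0.5}
    - {"linear": [0,0,-168],"turn": 0,"fingers": -0.5}
    - {"linear": [0,0,-168],"turn": 0,"fingers": -0.5}
    - {"linear": [0,0,-168],"turn": 0,"fingers": -0.5}

```text
clock: 41.3
position: [0.4807, 0.3305, 0.2288]
orientation: [0.0, 0.97, 0.243, -0.001]
ft_force: [-0.7, 0.3, 0.6]
width: 0.066
gripper_force: 0.0
```

```bash
cat > caps.py <<'E'
from h import *
def check(m,g,c,tag):
    p=proj(m,[np.r_[c,.104]])[0]; x,y=map(int,p); print(tag,'cap pred px',p.round(0),'row',[int(v) for v in g[y,max(x-45,0):x+46:5]],'col',[int(v) for v in g[max(y-45,0):y+46:5,x]])
if __name__=='__main__':
    T=tool(); img,m=look('wrist'); g=cv2.cvtColor(img,cv2.COLOR_BGR2GRAY); cv2.imwrite('pics/w20.png',img); np.save('w20.npy',m['pose']); print(T[:3,3],yaw())
    check(m,g,T[:2,3]+.006*T[:2,0],'here')
E
python3 caps.py
```

```text
[0.4806715  0.33049371 0.22884149] (np.float64(28.175786047508154), np.float64(-61.824227147569026))
here cap pred px [250. 182.] row [164, 164, 165, 164, 163, 164, 169, 179, 93, 96, 96, 22, 209, 78, 103, 203, 201, 201, 201] col [198, 168, 165, 163, 151, 68, 70, 176, 87, 96, 93, 33, 33, 33, 52, 51, 49, 55, 51]
```

Bottle b stands (cap ringed by a white shoulder). On to bottle c.

```bash
python3 -c "
from h import *
go(.434,.433,.23,118.15)"
```

```text
TCP [0.4808 0.3306 0.2291] linear [   7.1 -112.4   -0.9] turn 0.0 q6 1.56
```

>>> move_arm:
  plan:
    - {"linear": [2,-25,0],"turn": 0,"fingers": -0.5}
    - {"linear": [4,-60,0],"turn": 0,"fingers": -0.5}
    - {"linear": [6,-90,0],"turn": 0,"fingers": -0.5}
    - {"linear": [7,-112,0],"turn": 0,"fingers": -0.5}
    - {"linear": [7,-112,0],"turn": 0,"fingers": -0.5}
    - {"linear": [7,-112,0],"turn": 0,"fingers": -0.5}
    - {"linear": [7,-112,0],"turn": 0,"fingers": -0.5}
    - {"linear": [7,-112,0],"turn": 0,"fingers": -0.5}
    - {"linear": [7,-112,0],"turn": 0,"fingers": -0.5}
    - {"linear": [7,-112,0],"turn": 0,"fingers": -0.5}

```text
clock: 42.35
position: [0.435, 0.4323, 0.2303]
orientation: [-0.0, 0.97, 0.243, 0.0]
ft_force: [0.9, -0.8, -0.1]
width: 0.0658
gripper_force: 0.0
```

```bash
python3 - <<'E'
from h import *
from lane import boxes
T=tool(); img,m=look('wrist'); cv2.imwrite('pics/w21.png',img); np.save('w21.npy',m['pose']); print(T[:3,3],yaw()); boxes(img,m,T)
g=cv2.cvtColor(img,cv2.COLOR_BGR2GRAY)
for r in (120,132,145,160,175,190,204): print(r,' '.join(map(str,g[r,190:310:3])))
for c in (240,250,262): print('col',c,[(y,int(g[y,c])) for y in range(110,222,4)])
E
```

```text
[0.43501355 0.43234146 0.23029272] (np.float64(28.13618255034835), np.float64(-61.86381653636922))
box px [294. 165.] [40. 39.] 90.0 tool corners [[37.0, 28.0], [37.0, 74.0], [-11.0, 77.0], [-11.0, 29.0]]
120 96 96 103 99 99 103 99 102 98 101 101 104 104 98 101 96 102 99 100 100 103 99 95 99 103 100 108 129 121 113 120 126 123 119 122 122 118 120 124 120
132 101 102 100 96 100 95 99 97 95 102 101 98 103 100 100 77 81 92 97 92 79 64 34 35 105 101 98 103 123 124 119 122 123 120 123 123 125 130 127 128
145 97 105 100 105 96 98 101 95 98 94 183 182 181 146 199 196 196 195 194 193 193 191 190 190 126 63 66 175 181 213 212 210 209 211 211 208 208 207 206 207
160 104 100 102 101 101 102 96 99 101 97 182 177 177 177 176 192 191 190 189 188 188 187 186 185 159 62 97 173 184 214 213 214 213 213 212 213 212 213 212 212
175 102 117 104 103 98 101 96 95 107 97 150 176 176 176 141 187 186 185 185 183 183 182 181 180 178 58 69 172 167 213 212 211 211 211 211 210 211 210 209 209
190 121 100 102 102 97 104 101 101 99 100 120 172 173 173 166 67 67 67 67 67 67 67 66 67 67 60 64 64 104 64 64 75 114 113 
[... 450 characters left out ...]
 54), (210, 38), (214, 37), (218, 38)]
col 250 [(110, 101), (114, 98), (118, 104), (122, 102), (126, 70), (130, 79), (134, 79), (138, 71), (142, 184), (146, 192), (150, 191), (154, 189), (158, 188), (162, 186), (166, 186), (170, 184), (174, 184), (178, 181), (182, 183), (186, 66), (190, 67), (194, 50), (198, 53), (202, 54), (206, 53), (210, 37), (214, 37), (218, 38)]
col 262 [(110, 97), (114, 105), (118, 102), (122, 101), (126, 99), (130, 103), (134, 101), (138, 63), (142, 127), (146, 127), (150, 83), (154, 90), (158, 154), (162, 161), (166, 170), (170, 177), (174, 179), (178, 179), (182, 176), (186, 66), (190, 67), (194, 52), (198, 53), (202, 54), (206, 53), (210, 39), (214, 37), (218, 40)]
```

>>> move_arm:
  plan:
    - {"linear": [31,-4,30],"turn": -0.05,"fingers": -0.5}
    - {"linear": [31,-4,75],"turn": -0.05,"fingers": -0.5}
    - {"linear": [31,-4,120],"turn": -0.05,"fingers": -0.5}
    - {"linear": [31,-4,160],"turn": -0.05,"fingers": -0.5}
    - {"linear": [31,-4,190],"turn": -0.05,"fingers": -0.5}
    - {"linear": [31,-4,206],"turn": -0.05,"fingers": -0.5}
    - {"linear": [31,-4,215],"turn": -0.05,"fingers": -0.5}
    - {"linear": [31,-4,215],"turn": -0.05,"fingers": 1}
    - {"linear": [31,-4,215],"turn": -0.05,"fingers": 1}
    - {"linear": [31,-4,215],"turn": -0.05,"fingers": 1}
  newtons: 4

```text
clock: 43.4
position: [0.4612, 0.452, 0.017]
orientation: [-0.001, 0.964, 0.268, 0.001]
ft_force: [0.1, -0.6, 0.9]
width: 0.0454
gripper_force: 0.0
```

>>> move_arm:
  plan:
    - {"linear": [0,0,0],"turn": 0,"fingers": 1}
    - {"linear": [0,0,0],"turn": 0,"fingers": 1}
    - {"linear": [0,0,0],"turn": 0,"fingers": 1}
    - {"linear": [-1,0,-10],"turn": 0,"fingers": 1}
    - {"linear": [-3,0,-20],"turn": 0,"fingers": 1}
    - {"linear": [-6,0,-30],"turn": 0,"fingers": 1}
    - {"linear": [-9,0,-40],"turn": 0,"fingers": 1}
    - {"linear": [-13,0,-50],"turn": 0,"fingers": 1}
    - {"linear": [-18,0,-60],"turn": 0,"fingers": 1}
    - {"linear": [-24,0,-70],"turn": 0,"fingers": 1}

```text
clock: 44.4
position: [0.4392, 0.4385, 0.0862]
orientation: [-0.0, 0.964, 0.268, 0.0]
ft_force: [0.2, -0.8, -1.3]
width: 0.0401
gripper_force: 4.0
```

>>> move_arm:
  plan:
    - {"linear": [0,0,-20],"turn": 0,"fingers": 1}
    - {"linear": [0,0,0],"turn": 0,"fingers": 1}
    - {"linear": [0,0,-20],"turn": 0,"fingers": 1}
    - {"linear": [0,0,0],"turn": 0,"fingers": 1}
    - {"linear": [0,0,-20],"turn": 0,"fingers": 1}
    - {"linear": [0,0,0],"turn": 0,"fingers": 1}
    - {"linear": [0,0,-20],"turn": 0,"fingers": 1}
    - {"linear": [0,0,0],"turn": 0,"fingers": 1}
    - {"linear": [0,0,0],"turn": 0,"fingers": 1}
    - {"linear": [0,0,0],"turn": 0,"fingers": 1}
  newtons: 4

```text
clock: 45.4
position: [0.4386, 0.4381, 0.0851]
orientation: [0.0, 0.964, 0.268, -0.001]
ft_force: [0.1, -0.6, -2.6]
width: 0.0403
gripper_force: 4.0
```

```bash
python3 tilt.py | sed -n '/col252/,/scene/p' ; python3 - <<'E'
from h import *
T=tool();print(telemetry.state()['ft_force'],T[:3,3]);ex=np.array([.8817,.4717]); print('lane x',(T[:2,3]-[.5943,.1310])@ex*1000-1.5)
E
```

```text
col252 from row 120 [103, 104, 108, 105, 107, 107, 102, 104, 102, 106, 96, 188, 186, 177, 181, 179, 180, 179, 52, 61, 61, 75, 194, 209, 209, 29, 56, 120, 109, 40, 40, 39, 39, 39, 39, 37, 38, 38, 41, 127, 127, 103, 21, 23, 39]
row lines
190 [179, 180, 180, 180, 158, 90, 50, 50, 50, 53, 53, 53, 53, 52, 53, 51, 54, 65, 62, 65, 58, 177, 174]
205 [67, 65, 107, 112, 113, 113, 113, 113, 114, 115, 116, 117, 120, 121, 122, 123, 126, 127, 117, 62, 64, 65, 65]
215 [67, 75, 209, 225, 109, 217, 198, 212, 211, 210, 209, 207, 206, 204, 203, 201, 200, 198, 193, 93, 66, 66, 66]
scene
[-0.52022837  0.7747163  -1.76966317] [0.43936387 0.43862958 0.08563783]
lane x 7.001686868603336
```

It is about 50° up. More shaking.

>>> move_arm:
  plan:
    - {"linear": [0,0,-24],"turn": 0,"fingers": 1}
    - {"linear": [0,0,0],"turn": 0,"fingers": 1}
    - {"linear": [0,0,-24],"turn": 0,"fingers": 1}
    - {"linear": [0,0,0],"turn": 0,"fingers": 1}
    - {"linear": [0,0,-24],"turn": 0,"fingers": 1}
    - {"linear": [0,0,0],"turn": 0,"fingers": 1}
    - {"linear": [0,0,-24],"turn": 0,"fingers": 1}
    - {"linear": [0,0,0],"turn": 0,"fingers": 1}
    - {"linear": [0,0,-24],"turn": 0,"fingers": 1}
    - {"linear": [0,0,0],"turn": 0,"fingers": 1}
  newtons: 3

```text
clock: 46.5
position: [0.443, 0.4416, 0.0902]
orientation: [-0.002, 0.964, 0.268, 0.005]
ft_force: [1.1, 1.4, -1.9]
width: 0.0396
gripper_force: 3.0
```

>>> move_arm:
  plan:
    - {"linear": [0,0,-24],"turn": 0,"fingers": 1}
    - {"linear": [0,0,0],"turn": 0,"fingers": 1}
    - {"linear": [0,0,-24],"turn": 0,"fingers": 1}
    - {"linear": [0,0,0],"turn": 0,"fingers": 1}
    - {"linear": [0,0,-24],"turn": 0,"fingers": 1}
    - {"linear": [0,0,0],"turn": 0,"fingers": 1}
    - {"linear": [0,0,-24],"turn": 0,"fingers": 1}
    - {"linear": [0,0,0],"turn": 0,"fingers": 1}
    - {"linear": [0,0,0],"turn": 0,"fingers": 1}
    - {"linear": [0,0,0],"turn": 0,"fingers": 1}

```text
clock: 47.5
position: [0.439, 0.4383, 0.0852]
orientation: [0.0, 0.964, 0.268, -0.001]
ft_force: [0.6, 0.0, -2.4]
width: 0.0397
gripper_force: 3.0
```

```bash
python3 tilt.py | sed -n '/col252/,/scene/p' ; python3 - <<'E'
from h import *
T=tool();print(telemetry.state()['ft_force'],T[:3,3])
g=cv2.cvtColor(look('wrist')[0],cv2.COLOR_BGR2GRAY); print([(y,int(g[y,252])) for y in range(160,250,2)])
E
```

```text
col252 from row 120 [105, 106, 110, 107, 111, 108, 106, 105, 104, 107, 103, 193, 188, 180, 184, 183, 69, 84, 78, 80, 79, 80, 80, 79, 156, 191, 164, 56, 34, 34, 39, 38, 38, 38, 38, 38, 38, 37, 38, 37, 134, 109, 20, 22, 41]
row lines
190 [182, 182, 182, 183, 121, 75, 75, 74, 75, 75, 75, 74, 75, 74, 75, 74, 113, 153, 178, 178, 178, 177, 177]
205 [67, 67, 67, 87, 80, 81, 80, 80, 81, 80, 80, 80, 80, 79, 79, 79, 80, 68, 65, 66, 65, 65, 65]
215 [69, 67, 62, 67, 67, 67, 68, 67, 68, 125, 123, 125, 127, 129, 131, 126, 135, 137, 78, 68, 67, 67, 67]
scene
[ 0.24186017 -0.02566319 -1.92562724] [0.4395786  0.43868274 0.08565597]
[(160, 108), (162, 70), (164, 152), (166, 189), (168, 188), (170, 188), (172, 181), (174, 180), (176, 185), (178, 182), (180, 181), (182, 185), (184, 54), (186, 62), (188, 89), (190, 76), (192, 77), (194, 78), (196, 79), (198, 80), (200, 79), (202, 80), (204, 81), (206, 80), (208, 79), (210, 80), (212, 80), (214, 92), (216, 154), (218, 182), (220, 190), (222, 174), (224, 68), (226, 73), (228, 57), (230, 33), (232, 35), (234, 34), (236, 34), (238, 36), (240, 40), (242, 38), (244, 38), (246, 38), (248, 37)]
```

It hangs nearly upright now. Lowering, straightening, releasing.

>>> move_arm:
  plan:
    - {"linear": [-1,0,4],"turn": 0,"fingers": 1}
    - {"linear": [-2,0,9],"turn": 0,"fingers": 1}
    - {"linear": [-2,0,14],"turn": 0,"fingers": 1}
    - {"linear": [-2,0,19],"turn": 0,"fingers": 1}
    - {"linear": [-2,0,23],"turn": 0,"fingers": 1}
    - {"linear": [-2,0,26],"turn": 0,"fingers": 1}
    - {"linear": [-2,0,28],"turn": 0,"fingers": 1}
    - {"linear": [-2,0,30],"turn": 0,"fingers": 1}
    - {"linear": [-2,0,30],"turn": 0,"fingers": 1}
    - {"linear": [-2,0,30],"turn": 0,"fingers": 1}

```text
clock: 48.65
position: [0.4377, 0.437, 0.0547]
orientation: [0.001, 0.963, 0.268, -0.0]
ft_force: [0.3, 1.2, -0.5]
width: 0.0393
gripper_force: 3.0
```

```bash
python3 - <<'E'
from h import *
T=tool();print(telemetry.state()['ft_force'],T[:3,3])
img,m=look('wrist');g=cv2.cvtColor(img,cv2.COLOR_BGR2GRAY); print([(y,int(g[y,252])) for y in range(160,260,2)])
for r in range(170,215,6): print(r,((ray(m,[252,r],.004)[0]-T[:3,3])@T[:3,:3]*1000).round(1)[:2])
E
```

```text
[ 0.30346847  1.15408664 -0.49596099] [0.43770016 0.4370143  0.05473584]
[(160, 104), (162, 105), (164, 106), (166, 55), (168, 147), (170, 182), (172, 182), (174, 181), (176, 179), (178, 174), (180, 173), (182, 179), (184, 176), (186, 175), (188, 173), (190, 56), (192, 63), (194, 59), (196, 136), (198, 76), (200, 78), (202, 77), (204, 78), (206, 78), (208, 79), (210, 79), (212, 78), (214, 79), (216, 79), (218, 80), (220, 80), (222, 80), (224, 80), (226, 79), (228, 79), (230, 80), (232, 90), (234, 125), (236, 66), (238, 69), (240, 70), (242, 69), (244, 69), (246, 69), (248, 68), (250, 30), (252, 34), (254, 32), (256, 33), (258, 33)]
170 [33.4  1.7]
176 [28.9  1.8]
182 [24.2  1.8]
188 [19.6  1.8]
194 [14.8  1.8]
200 [10.   1.8]
206 [5.2 1.8]
212 [0.3 1.8]
```

>>> move_arm:
  plan:
    - {"linear": [-3,0,0],"turn": 0,"fingers": 1}
    - {"linear": [-6,0,0],"turn": 0,"fingers": 1}
    - {"linear": [-8,0,0],"turn": 0,"fingers": 1}
    - {"linear": [-8,0,0],"turn": 0,"fingers": 1}
    - {"linear": [-8,0,0],"turn": 0,"fingers": -0.5}
    - {"linear": [-8,0,0],"turn": 0,"fingers": -0.5}
    - {"linear": [-8,0,0],"turn": 0,"fingers": -0.5}
    - {"linear": [-8,0,0],"turn": 0,"fingers": -0.5}
    - {"linear": [-8,0,0],"turn": 0,"fingers": -0.5}
    - {"linear": [-8,0,-10],"turn": 0,"fingers": -0.5}

```text
clock: 49.7
position: [0.4299, 0.4328, 0.0643]
orientation: [0.001, 0.964, 0.268, -0.001]
ft_force: [-0.7, 0.4, 0.7]
width: 0.066
gripper_force: 0.0
```

>>> move_arm:
  plan:
    - {"linear": [0,0,-30],"turn": 0,"fingers": -0.5}
    - {"linear": [0,0,-70],"turn": 0,"fingers": -0.5}
    - {"linear": [0,0,-110],"turn": 0,"fingers": -0.5}
    - {"linear": [0,0,-150],"turn": 0,"fingers": -0.5}
    - {"linear": [0,0,-180],"turn": 0,"fingers": -0.5}
    - {"linear": [-20,0,-210],"turn": 0,"fingers": -0.5}
    - {"linear": [-40,30,-230],"turn": 0,"fingers": -0.5}
    - {"linear": [-40,70,-230],"turn": 0,"fingers": -0.5}
    - {"linear": [-40,110,-230],"turn": 0,"fingers": -0.5}
    - {"linear": [-40,110,-230],"turn": 0,"fingers": -0.5}

```text
clock: 50.7
position: [0.4553, 0.3152, 0.2964]
orientation: [0.001, 0.964, 0.266, 0.001]
ft_force: [-1.1, -0.5, -0.1]
width: 0.066
gripper_force: 0.0
```

```bash
python3 - <<'E'
from h import *
from caps import check
img,m=look('wrist'); cv2.imwrite('pics/w30.png',img); T=tool(); print(T[:3,3]); g=cv2.cvtColor(img,cv2.COLOR_BGR2GRAY)
ex=np.array([.8817,.4717]); ey=np.array([.4717,-.8817]); p0=np.array([.5943,.1310])
for n,y in (('a',4.8),('b4',-111),('b',-230),('c',-342)):
    c=p0+ex*.003+ey*y/1000; p=proj(m,[np.r_[c,.104]])[0]; print(n,c.round(3),p.round(0), 'lying cap px would be',proj(m,[np.r_[c+ex*.05,.03]])[0].round(0))
# dark neutral circles (caps)
for q in cv2.HoughCircles(cv2.medianBlur(g,3),cv2.HOUGH_GRADIENT,1,25,param1=90,param2=13,minRadius=7,maxRadius=14)[0][:14]:
    w=ray(m,q[:2],.104)[0,:2]-p0; print(q.round(0),'lane',(w@ex*1000).round(0),(w@ey*1000).round(0),'inside',int(np.median(g[int(q[1])-3:int(q[1])+4,int(q[0])-3:int(q[0])+4])))
E
```

```text
[0.45422882 0.31701617 0.29616947]
a [0.599 0.128] [441. 152.] lying cap px would be [416. 110.]
b4 [0.545 0.23 ] [347. 147.] lying cap px would be [335. 106.]
b [0.488 0.335] [249. 143.] lying cap px would be [251. 101.]
c [0.436 0.434] [156. 138.] lying cap px would be [171.  97.]
[342. 146.  11.] lane 5.0 -117.0 inside 113
[158. 140.  13.] lane 1.0 -341.0 inside 98
[250. 152.  11.] lane -9.0 -229.0 inside 99
[128. 288.  10.] lane -205.0 -390.0 inside 36
[436. 148.  12.] lane 8.0 -2.0 inside 105
[246. 250.   7.] lane -141.0 -227.0 inside 95
[488. 188.   9.] lane -40.0 74.0 inside 54
[120. 326.  10.] lane -272.0 -406.0 inside 35
[378. 328.   9.] lane -256.0 -28.0 inside 50
```

All four caps are found at standing height in the lane. One last numeric check that the pin and cover are unchanged, then I'll hand in.

```bash
python3 - <<'E'
from h import *
i2,m=look('scene'); old=cv2.imread('pics/w11.png')[:300,400:]; new=cv2.resize(i2[190:290,160:293],(400,300),interpolation=cv2.INTER_CUBIC)
d=cv2.absdiff(old,new).max(2); d=cv2.blur(d,(9,9)); ys,xs=np.where(d>40); print(len(ys), (xs.min(),xs.max(),ys.min(),ys.max()) if len(ys) else '')
print('in base area',int((d[40:200,60:230]>40).sum()), telemetry.state()['clock'])
E
```

```text
28397 (np.int64(0), np.int64(399), np.int64(0), np.int64(208))
in base area 4395 50.8
```

```bash
python3 - <<'E'
from h import *
i2,m=look('scene'); old=cv2.cvtColor(cv2.imread('pics/w11.png')[:300,400:],cv2.COLOR_BGR2GRAY); new=cv2.cvtColor(cv2.resize(i2[190:290,160:293],(400,300),interpolation=cv2.INTER_CUBIC),cv2.COLOR_BGR2GRAY)
for n,(y0,y1,x0,x1) in dict(pin=(105,165,120,170),fin=(65,115,105,180),stub=(140,190,75,130),screwdriver=(10,70,295,370)).items():
    r=cv2.matchTemplate(new[y0-12:y1+12,x0-12:x1+12] if y0>=12 else new[0:y1+12,x0-12:x1+12],old[y0:y1,x0:x1],cv2.TM_CCOEFF_NORMED); _,v,_,l=cv2.minMaxLoc(r); print(n,round(v,3),l)
E
```

```text
pin 0.999 (12, 12)
fin 0.995 (12, 12)
stub 0.867 (12, 12)
screwdriver 0.724 (13, 5)
```

```bash
python3 - <<'E'
from h import *
it,_=look('top'); a=cv2.cvtColor(cv2.imread('pics/top0.png'),cv2.COLOR_BGR2HSV); b=cv2.cvtColor(cv2.resize(it,(800,600),interpolation=cv2.INTER_CUBIC),cv2.COLOR_BGR2HSV)
i2,_=look('scene'); a2=cv2.cvtColor(cv2.imread('pics/scene0.png'),cv2.COLOR_BGR2HSV); b2=cv2.cvtColor(cv2.resize(i2,(800,600),interpolation=cv2.INTER_CUBIC),cv2.COLOR_BGR2HSV)
for A,B,(y0,y1,x0,x1) in ((a,b,(325,390,310,400)),(a2,b2,(290,335,400,465))):
    for I in (A,B):
        k=(cv2.inRange(I,(0,140,50),(8,255,255))|cv2.inRange(I,(172,140,50),(180,255,255)))[y0:y1,x0:x1]; ys,xs=np.where(k); print(len(ys),(xs.mean()+x0,ys.mean()+y0,xs.min()+x0,xs.max()+x0,ys.min()+y0,ys.max()+y0) if len(ys) else '')
E
```

```text
419 (np.float64(373.0644391408115), np.float64(346.5584725536993), np.int64(353), np.int64(392), np.int64(333), np.int64(360))
357 (np.float64(373.0560224089636), np.float64(346.7647058823529), np.int64(354), np.int64(391), np.int64(334), np.int64(360))
348 (np.float64(420.9367816091954), np.float64(320.18390804597703), np.int64(405), np.int64(437), np.int64(309), np.int64(331))
350 (np.float64(420.78), np.float64(320.3485714285714), np.int64(405), np.int64(437), np.int64(309), np.int64(331))
```

The screwdriver hasn't moved. Handing in.

```bash
python3 -c "
from plant import robot
print(robot.finish_job())"
```

```text
the job is handed in; nothing more can be done
None
```

The job is handed in: by the last camera checks all four bottles stand in the lane, the cover lies flat under the lip, and the pin's head is home, reached in that order at about 51 s; `finish_job()` gave no verdict, and of the other things on the bench I only re-checked the screwdriver, which had not moved.

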